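Empty the disinfecting drum into its tub and cover the tub

TASK

Two to four white specimen carriers lie on the desk: turn the disinfecting drum by its crank until its port faces straight up, put every carrier in through the port, then turn the drum right over until the port faces down and all of them have dropped into the grey tub below. Turn the drum back until the port faces straight up again, draw the tub by its handle all the way out, well clear of the drum and its stand, leave it flat on the desk, and set the loose white cover on it so that it sits seated and level. Leave the other things on the desk alone; a carrier or the cover may get knocked aside while you work.

Things in the scene. Friction and masses are not known exactly. Their poses are not given: they have to be found in the camera images.
- drum (a joint): angle of the drum about its level axis, rad: 0 = port straight up, 3.14 = straight down; stops at -0.35 and 3.4. Growing, the port goes from the top over the stand's -y side to the bottom, and the crank handle from level on the +y side (at 0) over the top (1.57) to level on the -y side (3.14). A stiff bearing (0.4 N m, 6 N at the crank) holds it where left. Starts with the port partly aside.
- drum_mid (a point): centre of the drum (does not turn with it), 190 mm above the desk; x along the drum's axis, away from the crank end, z up, -y = the tub handle's side. Aluminium drum 132 mm long, 168 mm across, inside 124 and 160 mm. Its only opening, the port with dark edges, is 124 mm along the axis and 110 mm wide (90 degrees of the circumference).
- crank_grip (a point): on the black crank handle, a round bar 18 mm in diameter parallel to the drum's axis, 70 mm from it, turning with the drum. This point is 162 mm from drum_mid along -x; the bar runs on 35 mm to its free end (-x) and back 47 mm to the crank arm.
- tub_mid (a point): centre of the loose grey plastic tub, half-way up. Open box 150 (x) x 180 (y) x 85 mm high outside, wall and floor 5 mm, 0.45 kg, standing on the desk under the drum at the start, its y along the stand's y, handle towards -y
- tub_grip (a point): grip point on the tub's handle, a straight bar 14 mm wide (x), 28 mm high, sticking out 91 mm from the tub's -y wall, 42 to 70 mm above the desk. This point is 162 mm from the tub's centre (19 mm short of the bar's end), 56 mm above the desk; axes as tub_mid
- cover_grip (a point): grip point on the cover's handle bar, which is 80 mm long (x), 14 mm wide (y), 40 mm high, in the middle of the cover: 15 mm below the bar's top, 25 mm above the plate's upper face, 38 mm above the cover's underside; z up. Seated, it is 72.5 mm above tub_mid, its x along the tub's x, either way round.
- case1_mid (a point): centre of a specimen carrier, a closed white plastic case 64 (x) x 34 (y) x 26 (z) mm, about 0.07 kg, lying flat on the desk at first; absent in some starts
- case2_mid (a point): centre of a specimen carrier, a closed white plastic case 64 (x) x 34 (y) x 26 (z) mm, about 0.07 kg, lying flat on the desk at first; absent in some starts
- case3_mid (a point): centre of a specimen carrier, a closed white plastic case 64 (x) x 34 (y) x 26 (z) mm, about 0.07 kg, lying flat on the desk at first; absent in some starts
- case4_mid (a point): centre of a specimen carrier, a closed white plastic case 64 (x) x 34 (y) x 26 (z) mm, about 0.07 kg, lying flat on the desk at first; absent in some starts
- pump: white pump bottle, 66 mm across, 190 mm tall (a bystander; origin under its centre)
- stapler: stapler 130 mm long, 45 mm high (bystander; origin under its centre)
- padtin: flat ink-pad tin 70 x 110 x 18 mm (bystander; origin under its centre)
- stamp: wooden hand stamp 44 mm across, 80 mm tall (bystander; origin under its centre)
- cover: the loose white cover, about 0.28 kg: plate 158 (x) x 188 (y) x 5 mm, beneath it a slab 128 x 158 x 8 mm that drops inside the tub with 6 mm of play all round until the plate rests on the rim. Origin at the centre of the slab's underside, axes as cover_grip
- tub: the same tub, origin under its centre, axes as tub_mid
- stand: white steel stand of the drum, fixed; origin on the desk below drum_mid, same axes. Two end plates (outer faces 95 mm either way along x, up to 220 mm high) and two clear side guards (outer faces 105 mm either way along y, from 95 to 170 mm above the desk); the tub slides out beneath the -y guard, with 10 mm to spare at each end plate
Mind the look-alikes: they are no part of the job. What is shaped like the part that bears case3_mid but orange or purple is not meant.

How it is judged:
By the outcome, as a careful person would: the job done as asked, in the order asked, and still so for the second after the job is handed in, with the robot touching nothing.
Of case1, case2, case3, case4 only 2 to 4 are there at a start; the rules pass over those that are not, and their reading is None.
At some moment in a run one of case1, case2, case3, case4, cover may be knocked a few centimetres aside while the robot is not near it.
It also fails if it takes over 210 s, if anything falls off the work surface, if the arm or the gripper's body presses on something with over 40 N, if the wrist force passes 120 N, or if a joint passes its speed limit or range.

ROBOT

A 6-joint arm with a two-finger parallel gripper is mounted at the origin on the work surface. World frame = base frame: x ahead of the robot, y to its left, z up, the work surface at z = 0. Lengths are in m, angles in degrees, forces in N, time in s.
With the tool pointing down it reaches from about 0.4 to 0.825 m from the base axis. Payload 7 kg.
Tool frame: the origin (TCP) lies at the very end of the fingers, on their centre line; the grasp point (between the pads) lies 19 mm behind it (r.hold_point_z is the distance from the TCP to the grasp point, in m); x points along the fingers, y is the direction in which the jaws open and shut, and the axes are right-handed (so a half turn about x gives the same grasp; the last joint's range is limited). The gripper opens to 88 mm and grips with 3 to 60 N. Pads are 19 mm wide; open, the fingers measure 130 mm over their backs; the gripper's body (78 mm by 193 mm) begins 47 mm behind the grasp point.
Start: joints at [-52.764, 20.546, 0.682, 0, -70.136, -16.507], TCP at [0.239, -0.631, 0.227] pointing down, gripper open.
Joint ranges: [-176.03, 176.03], [-82.01, 121.73], [-58.28, 71.71], [-173.87, 95.51], [-174.79, -0.11], [-173.66, 173.66]. Speed limits (degrees/s): [136.94, 136.94, 172.46, 180, 180, 180].

INTERFACE

Orientations are given as [roll, pitch, yaw] about the fixed x, y, z axes, in that order (R = Rz(yaw) Ry(pitch) Rx(roll)).
In Python, from plant import r gives the robot as it stands. The module is installed in compiled form; this text tells all that it offers.
- The arm moves only by the shell command python3 -m creep 'ROWS' [FORCE]. ROWS is JSON, a list of rows, each a list of 7 numbers: the turn, a rotation vector about the tool's x, y, z in rad, then the shift along the tool's x, y, z in cm, then the opening in per cent of the stroke, from 0 (shut) to 100 (fully open). In form: [[rx, ry, rz, x, y, z, fingers], ...]. A call has 1 to 8 rows; each row shifts and turns the commanded pose from where the row before left it, along the tool's axes as they then stand; what a row does not reach is not made up. A row lasts 1/10 s, in which the tool goes at most 50 mm and 8.59 degrees, less where a joint would pass 70% of its speed; a pose out of reach is approached as far as the arm can. A call is refused whole if a number of a shift passes 5 or a number of a turn 0.15, either way. A call with a gripper value outside its range is refused whole. The fingers move at their own pace and stop on an object; FORCE is the grip in N (left out, the last holds). Time passes only in rows, so rows that do not move let the fingers close. It gives the time, the measured TCP pose, the force and the opening at its end, in the units of the state.
- r.get_state(): the state, without advancing time (a new reading comes with each control period).
- r.capture(name): name is "scene" or "side" or "wrist"; returns (picture, depth): 480x640x3 uint8, blue, green, red; 480x640 float32, m along the optical axis (not along the pixel's ray), 0 where there is no reading.
- r.camera_info(name): a dict with "fovy" (degrees; the focal length in pixels is half the picture's height over the tangent of half this angle, whatever the lens; pixels are square), "cx", "cy" (the principal point, pixels), "camera_from_world" (4x4, takes a point from world to camera coordinates). Camera axes: x right, y down, z forward; pixel columns grow to the right and rows downward; lengths in m; the calibration is good to about 2 mm. A picture is of the moment at which its call begins: read the wrist's pose just before it. camera_info takes no time and is no camera call; for the wrist camera it gives the pose at the moment of the call.
- r.close_job(): hands the job in, once; it reports no verdict.
Trained networks look in the newest picture that a camera, given by its name, has taken for a name from the list of things; names that differ only in an ending like _2 or _b are one class to them, and where a whole thing is asked for, a point or a joint stands for the part that bears it (a point fixed in the world has none). Each returns a list of dicts, best first, with "score" (0 to 1); they miss things now and then, are a little off and sometimes report something else, mostly with a low value. They report only what shows in the picture. A call takes as long as a camera call. They do not tell look-alikes from the thing itself.
- r.look_for(query, camera): "rect" ([left, top, right, bottom] in pixels, round what is visible of it).
- r.masks_of(query, camera): "pixels" (480x640 bool, what is visible of it) and "rect" ([left, top, right, bottom] in pixels, round what is visible of it).
The state is a dict: "time_s": time; "joints": joint angles; "qd": joint speeds; "joint_torque": joint torques, N m; "tcp_pos": TCP position; "eef_rot": TCP orientation; "contact_force": force on the tool from outside, world axes, zero at the start; "moment": the same for the moment, N m; "gripper_width": finger opening in m.
Only numpy, scipy, OpenCV 4.12 (cv2) and the standard library are available. Lean on these libraries where they do the work, as an engineer would, in place of code of your own. Each camera call takes 0.05 s, during which the arm holds its last target. There are 200 camera calls.

## Working session

There is one attempt and no reset: what is moved stays moved. The work goes in short steps, Python scripts to look and compute and a shell command to move; the robot and the scene stay as the last step left them, time stands still between calls to the robot, and variables do not carry over. Pictures are saved under pics/ and viewed, about 12 in all and at most 16, crops included, and the job is handed in when it is done.

```bash
ls; mkdir -p pics; cat > h.py <<'E'
import numpy as np, cv2
from plant import r
from scipy.spatial.transform import Rotation as R
def cam(n):
    ci=r.camera_info(n); p,d=r.capture(n); return ci,p,d
def pts(ci,d,mask=None):
    f=240/np.tan(np.radians(ci["fovy"]/2)); v,u=np.mgrid[0:480,0:640]
    ok=d>0
    if mask is not None: ok&=mask
    z=d[ok]; P=np.stack([(u[ok]-ci["cx"])/f*z,(v[ok]-ci["cy"])/f*z,z,np.ones_like(z)],0)
    return (np.linalg.inv(ci["camera_from_world"])@P)[:3].T
def proj(ci,p):
    f=240/np.tan(np.radians(ci["fovy"]/2)); q=ci["camera_from_world"]@np.r_[p,1]
    return q[0]/q[2]*f+ci["cx"],q[1]/q[2]*f+ci["cy"]
E
python3 - <<'E'
from h import *
print(r.get_state())
ims=[]
for n in ["scene","side"]:
    ci,p,d=cam(n); cv2.imwrite(f"pics/{n}0.png",p); np.savez(f"/tmp/{n}0.npz",d=d)
    print(n,ci["fovy"],np.linalg.inv(ci["camera_from_world"]).round(3).tolist())
    for q in ["case1_mid","cover","tub","stand","drum","crank_grip","pump","stapler"]:
        for m in r.masks_of(q,n)[:6]:
            P=pts(ci,d,m["pixels"])
            if len(P)>5: print(q,round(m["score"],2),[int(x) for x in m["rect"]],np.median(P,0).round(3),P.min(0).round(3),P.max(0).round(3))
E
```

```text
pics
{'time_s': 0.0, 'joints': array([-5.27628301e+01,  2.05932220e+01,  6.34063277e-01, -2.01125089e-02,
       -7.01369833e+01, -1.65077984e+01]), 'qd': array([ 0.09678284,  0.04078266,  0.14239196, -0.04923744,  0.07107651,
        0.09810681]), 'joint_torque': array([-5.42303678e-04, -5.82724357e+01,  2.93059194e+01,  6.99701786e+00,
        7.06247418e-03, -1.53426822e-04]), 'tcp_pos': array([ 0.23872757, -0.63084653,  0.22560476]), 'eef_rot': array([ 95.38373307,  89.90201586, 116.10625508]), 'contact_force': array([-0.10223351, -0.01182382,  0.87218291]), 'moment': array([-0.00860503, -0.01547412,  0.00907022]), 'gripper_width': 0.08767132928199861}
scene 43.73295655633575 [[0.012, 0.665, -0.747, 1.459], [1.0, -0.011, 0.006, -0.021], [-0.005, -0.747, -0.665, 1.01], [0.0, 0.0, 0.0, 1.0]]
case1_mid 0.58 [292, 252, 313, 277] [ 0.501 -0.042  0.026] [ 0.432 -0.065  0.001] [ 0.525 -0.019  0.033]
cover 0.56 [95, 256, 181, 320] [ 0.554 -0.405  0.015] [ 0.446 -0.512 -0.001] [ 0.638 -0.306  0.059]
tub 0.93 [319, 255, 454, 333] [0.671 0.155 0.048] [ 0.519  0.001 -0.002] [0.694 0.289 0.17
[... 1002 characters left out ...]
[0.75  0.286 0.173]
stand 0.69 [153, 206, 297, 365] [0.533 0.221 0.199] [ 0.397 -0.064 -0.005] [0.962 0.292 0.278]
stand 0.49 [354, 238, 385, 250] [ 0.496 -0.192  0.023] [ 0.466 -0.247 -0.004] [ 0.541 -0.165  0.03 ]
drum 0.94 [171, 203, 281, 305] [0.551 0.217 0.246] [ 0.397 -0.03  -0.002] [0.957 0.269 0.278]
crank_grip 0.67 [172, 206, 280, 307] [0.55  0.217 0.246] [ 0.397 -0.044 -0.003] [0.97  0.269 0.278]
pump 0.95 [107, 302, 154, 374] [0.627 0.41  0.103] [ 0.599  0.341 -0.002] [0.758 0.439 0.197]
pump 0.42 [160, 203, 291, 365] [0.533 0.221 0.203] [ 0.397 -0.044 -0.005] [0.89  0.292 0.278]
stapler 0.64 [298, 181, 339, 209] [ 0.738 -0.257  0.03 ] [ 0.682 -0.296 -0.004] [ 0.809 -0.231  0.053]
```

```bash
python3 - <<'E'
import cv2,numpy as np
a=cv2.imread("pics/scene0.png");b=cv2.imread("pics/side0.png")
a=cv2.resize(a[140:420,80:560],(800,467),interpolation=cv2.INTER_CUBIC);b=cv2.resize(b[140:400,80:480],(800,520),interpolation=cv2.INTER_CUBIC)
cv2.imwrite("pics/s1.png",a);cv2.imwrite("pics/s2.png",b)
E
```

```text
(no output)
```

View pics/s1.png

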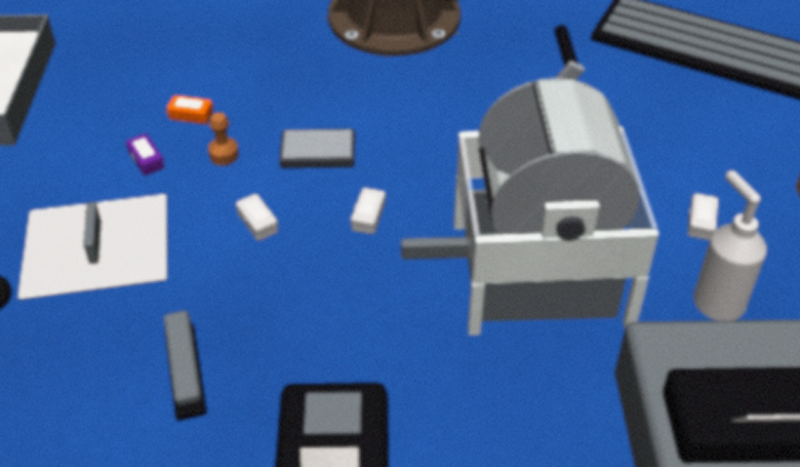

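View pics/s2.png

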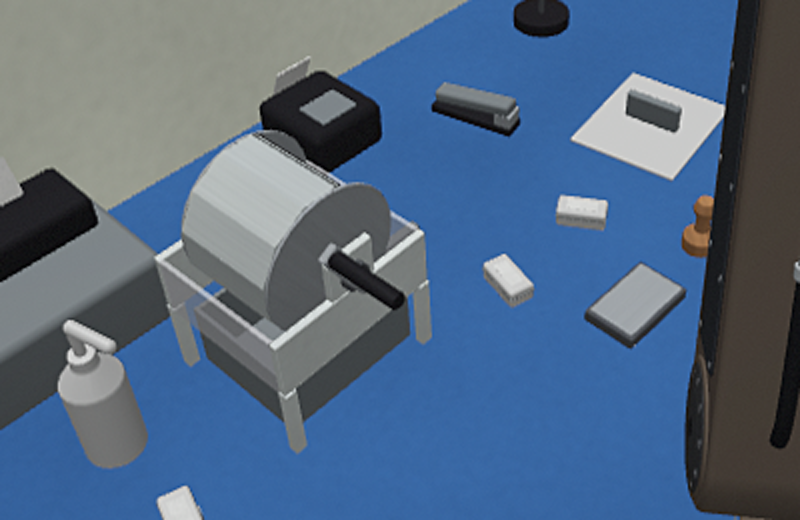

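Three white carriers show (scene crop about (257,215), (368,210), (703,215)), along with orange and purple decoys. The crank end of the stand faces the robot, the port is tipped to -y, and the cover is at left (90,240). Next I measure geometry.

```bash
cat >> h.py <<'E'
def white(p):
    h=cv2.cvtColor(p,cv2.COLOR_BGR2HSV); return (h[...,1]<45)&(h[...,2]>165)
E
python3 - <<'E'
from h import *
A={}
for n in ["scene","side"]:
    p=cv2.imread(f"pics/{n}0.png"); d=np.load(f"/tmp/{n}0.npz")["d"]; ci=r.camera_info(n); A[n]=(ci,p,d)
    f=240/np.tan(np.radians(ci["fovy"]/2)); 
    P=np.full((480,640,3),np.nan); P[d>0]=pts(ci,d)
    w=white(p)&(P[...,2]>0.008)&(P[...,2]<0.07)
    k,l,s,c=cv2.connectedComponentsWithStats(w.astype(np.uint8))
    for i in range(1,k):
        if s[i,4]>60:
            Q=P[l==i]; T=Q[Q[:,2]>np.percentile(Q[:,2],95)-0.008] 
            print(n,s[i].tolist(),"med",np.median(Q,0).round(3),"rect",[np.round(x,3) for x in cv2.minAreaRect(T[:,:2].astype(np.float32)*1000)])
    # drum
    B=(P[...,2]>0.06)&(P[...,0]>0.35)&(P[...,0]<0.8)&(P[...,1]>0)&(P[...,1]<0.33)
    Q=P[B]; np.save(f"/tmp/{n}_stand.npy",Q)
    g=p[B].max(1)<50
    K=Q[g&(Q[:,2]>0.15)&(Q[:,0]<0.5)]
    if len(K)>10: print("crank",len(K),np.median(K,0).round(3),K.min(0).round(3),K.max(0).round(3), np.linalg.svd(K-K.mean(0))[2][0].round(3))
    rng=np.random.default_rng(0)
    Z=Q.copy()
    for it in range(4):
        best=None
        for _ in range(600):
            a=Z[rng.choice(len(Z),3,False)]; nn=np.cross(a[1]-a[0],a[2]-a[0]); L=np.linalg.norm(nn)
            if L<1e-6: continue
            nn/=L
            if abs(nn[2])>0.1: continue
            inl=abs((Z-a[0])@nn)<0.003
            if best is None or inl.sum()>best.sum(): best=inl
        c=Z[best].mean(0); nn=np.linalg.svd(Z[best]-c)[2][2]; print(n,"plane",best.sum(),c.round(3),nn.round(3),"yaw",np.degrees(np.arctan2(nn[1],nn[0])).round(1)); Z=Z[~best]
E
```

```text
scene [17, 159, 86, 50, 3145] med [ 0.196 -0.681  0.036] rect [array([ 203.201, -672.938]), array([184.329, 253.547]), np.float64(89.714)]
scene [251, 218, 39, 16, 567] med [ 0.353 -0.119  0.021] rect [array([ 352.285, -119.499]), array([60.993, 94.6  ]), np.float64(0.884)]
scene [160, 223, 12, 11, 84] med [ 0.367 -0.375  0.028] rect [array([ 366.389, -374.394]), array([39.668, 18.373]), np.float64(29.583)]
scene [291, 253, 20, 22, 285] med [ 0.493 -0.042  0.027] rect [array([489.699, -42.933]), array([33.731, 65.068]), np.float64(75.937)]
scene [91, 257, 89, 62, 4055] med [ 0.553 -0.405  0.014] rect [array([ 544.33, -410.21]), array([164.165, 188.177]), np.float64(8.611)]
scene [222, 257, 24, 21, 289] med [ 0.502 -0.196  0.028] rect [array([ 499.715, -197.18 ]), array([67.415, 33.989]), np.float64(31.993)]
scene [495, 256, 16, 22, 295] med [0.512 0.417 0.028] rect [array([509.929, 417.951]), array([32.429, 67.775]), np.float64(72.93)]
scene [262, 429, 33, 5, 91] med [ 0.933 -0.079  0.068] rect [array([932.311, -79.143]), array([ 7.198, 54.751]), np.float64(0.195)]
crank 121 [0.436 0
[... 950 characters left out ...]
y([ 355.793, -119.916]), array([99.9  , 59.054]), np.float64(89.436)]
side [159, 383, 24, 31, 459] med [0.508 0.418 0.026] rect [array([508.844, 417.257]), array([32.234, 61.674]), np.float64(72.616)]
side [523, 467, 13, 12, 66] med [-0.072  0.075  0.015] rect [array([-72.931,  73.226]), array([21.749, 18.568]), np.float64(83.098)]
crank 398 [0.436 0.215 0.257] [0.397 0.166 0.182] [0.5   0.223 0.262] [-0.981  0.05   0.187]
side plane 2237 [0.53 0.19 0.21] [-0.999 -0.028  0.018] yaw -178.4
side plane 1901 [0.501 0.189 0.134] [-0.999 -0.037 -0.008] yaw -177.9
side plane 1314 [0.603 0.287 0.13 ] [ 0.033 -0.999  0.003] yaw -88.1
side plane 898 [0.609 0.266 0.187] [ 0.043 -0.996 -0.074] yaw -87.5
```

```bash
cat >> h.py <<'E'
MID=np.array([0.595,0.184,0.190]); YAW=2.1
U=np.array([np.cos(np.radians(YAW)),np.sin(np.radians(YAW)),0]); V=np.array([-U[1],U[0],0])
def goto(p,jaw,label=""):
    """remaining turn (tool rotvec) and shift (cm, in the final tool frame) to tool-down, jaw yaw (deg, mod 180), TCP p"""
    s=r.get_state(); R0=R.from_euler("xyz",s["eef_rot"],degrees=True)
    best=None
    for k in (0,180):
        a=np.radians(jaw+k); y=np.array([np.cos(a),np.sin(a),0]); x=np.array([0,0,-1.])
        Rt=R.from_matrix(np.stack([x,y,np.cross(x,y)],1)); rv=(R0.inv()*Rt).as_rotvec()
        if best is None or np.linalg.norm(rv)<np.linalg.norm(best[0]): best=(rv,Rt)
    rv,Rt=best
    print(label,"turn",rv.round(3),"shift cm",(Rt.inv().apply(np.array(p)-s["tcp_pos"])*100).round(2),"tcp",s["tcp_pos"].round(4),"F",s["contact_force"].round(1),"w",round(s["gripper_width"]*1000,1),"j6",round(s["joints"][5]),"t",s["time_s"])
def crank(th,along=-0.175,up=0):
    return MID+along*U+0.07*(np.cos(th)*V+np.sin(th)*np.array([0,0,1]))+np.array([0,0,-0.019+up])
E
python3 - <<'E'
from h import *
print(r.hold_point_z)
goto([0.5,-0.3,0.34],92.1,"via"); goto(crank(1.05,up=.07),92.1,"crank")
print(R.from_euler("xyz",r.get_state()["eef_rot"],degrees=True).as_matrix().round(3))
for n in ["scene","side"]:
    Q=np.load(f"/tmp/{n}_stand.npy"); q=Q-MID; a=q@U; v=q@V; z=q[:,2]
    m=(a<-0.13)&(a>-0.2)&(z>0.03); print(n,m.sum(),np.percentile(v[m],[2,50,98]).round(3),np.percentile(z[m],[2,50,98]).round(3))
    m=(abs(a)<0.06); rad=np.hypot(v[m],z[m]); m2=abs(rad-.084)<.02; print("drum rad",np.percentile(rad[m2],[10,50,90]).round(4))
    b=(abs(rad-.084)<.004); h=np.degrees(np.arctan2(v[m][b],z[m][b])); print(np.histogram(h,bins=np.arange(-90,100,10)))
E
```

```text
0.0188
via turn [ 0.325  0.    -0.   ] shift cm [-11.34  32.15  27.31] tcp [ 0.2389 -0.6313  0.2266] F [ 0.6 -0.7  0.1] w 87.7 j6 -17 t 0.9
crank turn [ 0.325  0.    -0.   ] shift cm [-7.52 83.65 21.08] tcp [ 0.2389 -0.6313  0.2266] F [ 0.6 -0.7  0.1] w 87.7 j6 -17 t 0.9
[[ 0.    -0.354  0.935]
 [ 0.     0.935  0.354]
 [-1.     0.     0.   ]]
scene 160 [0.027 0.033 0.042] [0.062 0.069 0.074]
drum rad [0.0821 0.0865 0.0892]
(array([  2,   2,   2,   1,   4,   1,   2, 131, 284, 286, 149, 207, 202,
        81,  48,  50,  17,   0]), array([-90, -80, -70, -60, -50, -40, -30, -20, -10,   0,  10,  20,  30,
        40,  50,  60,  70,  80,  90]))
side 342 [0.026 0.037 0.042] [0.056 0.067 0.071]
drum rad [0.0816 0.0838 0.0864]
(array([  0,   0,   0,   0,   0,   1,   0, 224, 284, 311, 346, 363, 364,
       351, 302, 307, 237, 174]), array([-90, -80, -70, -60, -50, -40, -30, -20, -10,   0,  10,  20,  30,
        40,  50,  60,  70,  80,  90]))
```

```bash
python3 -m creep '[[0.11,0,0,-4,0,0,100],[0.11,0,0,-4,0,0,100],[0.105,0,0,-3.3,0,0,100],[0,0,0,0,4.5,4.5,100],[0,0,0,0,4.5,4.5,100],[0,0,0,0,4.5,4.5,100],[0,0,0,0,4.5,4.5,100],[0,0,0,0,4.5,4.5,100]]'; python3 -c "
from h import *
goto(crank(1.08,up=.08),92.1)"
```

```text
time_s: 1.7
tcp_pos: [0.41, -0.4465, 0.3399]
eef_rot: [-32.4, 90.0, -30.3]
contact_force: [0.5, 0.1, 0.2]
gripper_width: 0.0875
 turn [-0.     0.001  0.   ] shift cm [ 2.71 65.63  3.29] tcp [ 0.41   -0.4465  0.3399] F [0.5 0.1 0.2] w 87.5 j6 -59 t 1.7
```

```bash
python3 -m creep '[[0,0,0,0,5,2,100],[0,0,0,0,5,2,100],[0,0,0,0,5,2,100],[0,0,0,0,5,0,100],[0,0,0,0,5,0,100],[0,0,0,0,5,0,100],[0,0,0,0,5,0,100],[0,0,0,0,5,0,100]]'; python3 -m creep '[[0,0,0,0,5,0,70],[0,0,0,0,5,0,70],[0,0,0,0,5,-1,70],[0,0,0,0,4,-1,70],[0,0,0,0,0,0,70],[0,0,0,0,0,0,70]]';python3 -c "
from h import *
goto(crank(1.08),92.1)"
```

```text
time_s: 2.5
tcp_pos: [0.4498, -0.0553, 0.34]
eef_rot: [13.9, 89.9, 16.0]
contact_force: [1.5, -0.0, 0.3]
gripper_width: 0.0876
time_s: 3.1
tcp_pos: [0.4233, 0.132, 0.3397]
eef_rot: [17.5, 90.0, 19.8]
contact_force: [0.9, -0.3, -0.1]
gripper_width: 0.0617
 turn [ 0.003  0.    -0.   ] shift cm [10.7   7.87 -0.15] tcp [0.4233 0.132  0.3397] F [ 0.9 -0.3 -0.1] w 61.7 j6 -131 t 3.1
```

```bash
python3 -m creep '[[0,0,0,1.5,4,0,60],[0,0,0,2,3.9,0,55],[0,0,0,2.5,0,0,55],[0,0,0,2.5,0,0,55],[0,0,0,2.2,0,0,55],[0,0,0,0,0,0,0],[0,0,0,0,0,0,0],[0,0,0,0,0,0,0]]' 15; python3 -c "
from h import *
goto(crank(1.08),92.1)
ci,p,d=cam('side'); cv2.imwrite('pics/c1.png',cv2.resize(p[100:400,100:400],(700,700))[:600])"
```

```text
time_s: 3.9
tcp_pos: [0.4217, 0.2099, 0.234]
eef_rot: [33.5, 89.9, 35.6]
contact_force: [-0.1, 0.7, -0.1]
gripper_width: 0.0297
 turn [-0.001  0.002 -0.001] shift cm [ 0.13  0.07 -0.28] tcp [0.4217 0.2099 0.234 ] F [-0.1  0.7 -0.1] w 29.7 j6 -138 t 3.9
```

View pics/c1.png

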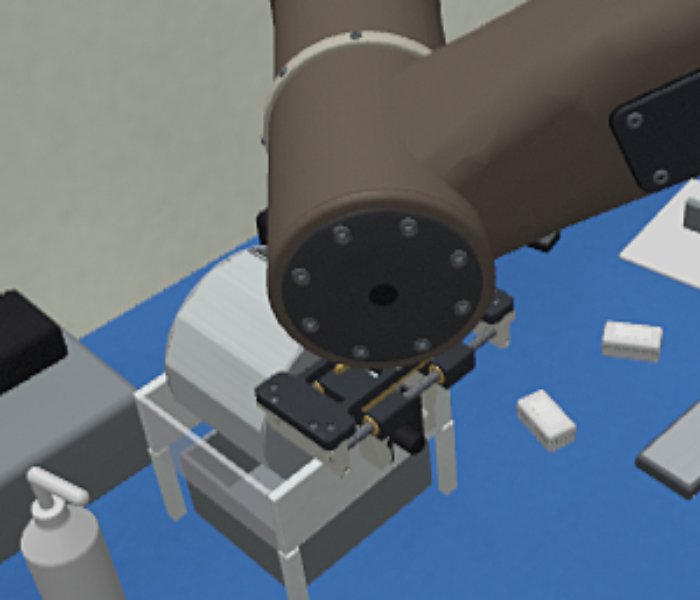

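The gripper is over the crank bar with the fingers astride it and still closing. I let it close, then turn.

```bash
python3 -m creep '[[0,0,0,0,0,0,0],[0,0,0,0,0,0,0],[0,0,0,0.69,1.05,0,0],[0,0,0,0.86,0.91,0,0],[0,0,0,1.02,0.74,0,0],[0,0,0,1.13,0.55,0,0],[0,0,0,1.22,0.34,0,0],[0,0,0,1.25,0.11,0,0]]' 20;python3 -m creep '[[0,0,0,0,0,0,0],[0,0,0,0,0,0,0]]'; python3 -c "
from h import *
goto(crank(0),92.1)"
```

```text
time_s: 4.75
tcp_pos: [0.4202, 0.2468, 0.1717]
eef_rot: [-25.5, 89.9, -23.4]
contact_force: [0.8, -3.7, 7.3]
gripper_width: 0.0175
time_s: 4.95
tcp_pos: [0.42, 0.2468, 0.1706]
eef_rot: [-49.1, 89.9, -47.0]
contact_force: [6.7, -1.3, -6.8]
gripper_width: 0.0175
 turn [0.    0.001 0.001] shift cm [-0.04  0.08 -0.24] tcp [0.42   0.2468 0.1706] F [ 6.7 -1.3 -6.8] w 17.5 j6 -142 t 4.95
```

```bash
cat >> h.py <<'E'
def scan(show=True):
    out=[]
    for n in ["scene","side"]:
        ci,p,d=cam(n); P=np.full((480,640,3),np.nan); P[d>0]=pts(ci,d)
        w=white(p)&(P[...,2]>0.012)&(P[...,2]<0.05)&(P[...,0]>0.38)&(P[...,0]<0.85)&(P[...,1]>-.6)&(P[...,1]<.6)
        k,l,s,c=cv2.connectedComponentsWithStats(w.astype(np.uint8))
        for i in range(1,k):
            if 60<s[i,4]<900:
                Q=P[l==i]; T=Q[Q[:,2]>np.percentile(Q[:,2],95)-0.008]
                (x,y),(a,b),g=cv2.minAreaRect(T[:,:2].astype(np.float32)*1000)
                if a>b: g+=90
                print(n,"case? xy",round(x),round(y),"size",round(a),round(b),"jaw",round(g,1),"top",np.percentile(Q[:,2],95).round(3))
        q=P.reshape(-1,3)-MID; a=q@U; v=q@V; z=q[:,2]; m=(abs(a)<.055)&(abs(np.hypot(v,z)-.084)<.005)
        h=np.degrees(np.arctan2(v[m],z[m])); hist=np.histogram(h,bins=np.arange(-90,95,5))[0]; print(n,"barrel",hist.tolist())
        cv2.imwrite(f"pics/{n}_last.png",p)
E
python3 -m creep '[[0,0,0,0,0,0,60],[0,0,0,0,0,0,60],[0,0,0,-2,0,0,60],[0,0,0,-4,0,0,70],[0,0,0,-5,0,0,80],[0,0,0,-5,3,0,80],[0,0,0,0,5,2,80],[0,0,0,0,5,2,80]]'; python3 -c "
from h import *
scan(); goto([.510,.4175,.003],72.8)"
```

```text
time_s: 5.75
tcp_pos: [0.4526, 0.3686, 0.3272]
eef_rot: [56.1, 89.7, 58.2]
contact_force: [0.8, -0.4, -1.0]
gripper_width: 0.0693
scene case? xy 491 -43 size 33 68 jaw 75.2 top 0.031
scene case? xy 499 -197 size 64 33 jaw 123.4 top 0.031
scene case? xy 509 418 size 33 66 jaw 73.1 top 0.031
scene barrel [22, 17, 43, 99, 93, 88, 95, 91, 109, 90, 0, 0, 0, 0, 0, 0, 0, 0, 0, 0, 0, 0, 0, 0, 0, 91, 91, 27, 31, 31, 29, 29, 6, 0, 0, 0]
side case? xy 592 -450 size 70 103 jaw 26.0 top 0.017
side case? xy 500 -197 size 63 38 jaw 124.8 top 0.028
side case? xy 490 -44 size 34 62 jaw 73.3 top 0.029
side case? xy 383 -122 size 5 96 jaw 0.4 top 0.022
side case? xy 510 417 size 33 62 jaw 72.6 top 0.029
side barrel [36, 47, 32, 14, 16, 4, 0, 1, 143, 13, 0, 0, 0, 0, 0, 0, 0, 0, 0, 0, 0, 0, 0, 0, 0, 6, 17, 21, 27, 35, 35, 40, 34, 19, 29, 35]
 turn [ 0.339 -0.001  0.002] shift cm [31.88  6.11  4.08] tcp [0.453  0.3712 0.3218] F [-1.6 -1.6 -0.4] w 69.9 j6 -146 t 5.85
```

```bash
python3 -m creep '[[0.113,0,0,4,0,0,80],[0.113,0,0,4,0,0,80],[0.113,0,0,4,0,0,80],[0,0,0,3,3,2,80],[0,0,0,3,3,2,80],[0,0,0,0,0,0,80]]'; python3 -c "
from h import *
goto([.510,.4175,.003],72.8)"
```

```text
time_s: 6.45
tcp_pos: [0.5085, 0.412, 0.1363]
eef_rot: [-110.4, 89.4, -127.7]
contact_force: [-0.7, -0.4, -1.8]
gripper_width: 0.0703
 turn [-0.003 -0.003  0.009] shift cm [13.33  0.57 -0.02] tcp [0.5085 0.412  0.1363] F [-0.7 -0.4 -1.8] w 70.3 j6 -163 t 6.45
```

```bash
python3 -m creep '[[0,0,0,3.5,0.5,0,80],[0,0,0,4,0,0,80],[0,0,0,3.5,0,0,80],[0,0,0,2.2,0,0,80],[0,0,0,0,0,0,0],[0,0,0,0,0,0,0],[0,0,0,0,0,0,0],[0,0,0,0,0,0,0]]' 25;  python3 -m creep '[[0,0,0,0,0,0,0],[0,0,0,0,0,0,0],[0,0,0,-3,0,0,0],[0,0,0,-5,0,0,0],[0,0,0,-5,0,0,0],[-0.113,0,0,-5,0,0,0],[-0.113,0,0,-5,0,0,0],[-0.113,0,0,-5,0,0,0]]'; python3 -c "
from h import *
goto(MID+[0,0,.10],92.1)"
```

```text
time_s: 7.25
tcp_pos: [0.5104, 0.418, 0.0138]
eef_rot: [70.4, 89.8, 53.1]
contact_force: [-0.6, -0.6, 0.1]
gripper_width: 0.0436
time_s: 8.05
tcp_pos: [0.5092, 0.4165, 0.2942]
eef_rot: [78.0, 90.0, 80.4]
contact_force: [0.3, 1.8, -1.7]
gripper_width: 0.0337
 turn [ 0.005  0.    -0.001] shift cm [  0.42 -23.55   7.72] tcp [0.5092 0.4165 0.2942] F [ 0.3  1.8 -1.7] w 33.7 j6 -144 t 8.05
```

```bash
python3 -m creep '[[0,0,0,-1.5,-4,1.5,0],[0,0,0,0,-5,1.5,0],[0,0,0,0,-5,1.5,0],[0,0,0,0,-5,1.5,0],[0,0,0,0,-4,1.5,0],[0,0,0,0,0,0,0],[0,0,0,0,0,0,0]]'; python3 -c "
from h import *
goto(MID+[0,0,.02],92.1); scan()"
```

```text
time_s: 8.75
tcp_pos: [0.5911, 0.195, 0.3068]
eef_rot: [104.1, 90.0, 106.1]
contact_force: [-0.8, 0.1, 0.1]
gripper_width: 0.0337
 turn [-0.002 -0.    -0.   ] shift cm [ 9.68 -1.11  0.35] tcp [0.5911 0.195  0.3068] F [-0.8  0.1  0.1] w 33.7 j6 -124 t 8.75
scene case? xy 490 -43 size 34 66 jaw 76.1 top 0.031
scene case? xy 500 -197 size 67 34 jaw 122.6 top 0.031
scene barrel [16, 21, 39, 91, 103, 87, 92, 100, 115, 88, 0, 0, 0, 0, 0, 0, 0, 0, 0, 0, 0, 0, 0, 0, 0, 100, 75, 25, 31, 32, 31, 29, 7, 0, 0, 0]
side case? xy 591 -468 size 83 86 jaw 75.5 top 0.017
side case? xy 500 -198 size 62 36 jaw 122.0 top 0.028
side case? xy 489 -44 size 34 62 jaw 76.5 top 0.029
side case? xy 383 -121 size 6 96 jaw 0.3 top 0.021
side barrel [36, 46, 28, 20, 17, 1, 0, 1, 134, 12, 0, 0, 0, 0, 0, 0, 0, 0, 0, 0, 0, 0, 0, 0, 0, 71, 162, 156, 151, 139, 155, 150, 110, 77, 87, 75]
```

View pics/scene_last.png

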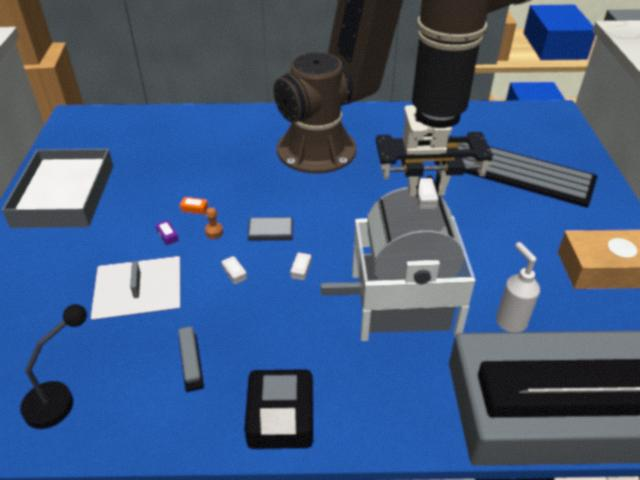

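The case is held over the open drum and two cases remain on the desk at (233,269) and (300,265). I lower and release.

```bash
python3 -m creep '[[0,0,0,0,-1.1,0.3,0],[0,0,0,3,0,0,0],[0,0,0,4,0,0,0],[0,0,0,3,0,0,0],[0,0,0,0,0,0,0],[0,0,0,0,0,0,70],[0,0,0,0,0,0,70],[0,0,0,0,0,0,70]]'; python3 -m creep '[[0,0,0,-3,0,0,70],[0,0,0,-5,0,0,80],[0,0,0,-4,-3,0,80],[0,0,0,0,-5,-1,80],[0,0,0,0,-5,-2,80],[0,0,0,0,-5,-2,80],[0.1,0,0,0,-3,0,80],[0.1,0,0,2,0,0,80]]' ; python3 -c "
from h import *
scan();goto([.490,-.0435,.003],75.8)"
```

```text
time_s: 9.65
tcp_pos: [0.5953, 0.186, 0.209]
eef_rot: [25.8, 89.8, 28.0]
contact_force: [0.7, -0.2, 0.1]
gripper_width: 0.0526
time_s: 10.45
tcp_pos: [0.556, -0.0213, 0.3114]
eef_rot: [15.5, 89.5, 5.7]
contact_force: [0.4, 0.2, -0.1]
gripper_width: 0.0702
scene case? xy 490 -42 size 33 66 jaw 74.9 top 0.031
scene case? xy 500 -197 size 68 33 jaw 122.6 top 0.031
scene barrel [21, 17, 50, 85, 97, 84, 97, 96, 118, 89, 0, 0, 0, 0, 0, 0, 0, 0, 0, 0, 0, 0, 0, 0, 0, 98, 85, 27, 31, 29, 28, 33, 8, 0, 0, 0]
side case? xy 500 -198 size 62 38 jaw 118.5 top 0.029
side case? xy 490 -44 size 34 61 jaw 76.0 top 0.028
side barrel [34, 41, 31, 17, 14, 5, 0, 2, 146, 9, 0, 0, 0, 0, 0, 0, 0, 0, 0, 0, 0, 0, 0, 0, 0, 67, 165, 148, 148, 146, 146, 145, 114, 88, 84, 76]
 turn [ 0.081 -0.001 -0.   ] shift cm [30.32 -3.93 -5.59] tcp [ 0.5539 -0.0191  0.3062] F [-0.4 -0.3 -1. ] w 70.0 j6 -118 t 10.55
```

```bash
python3 -m creep '[[0.081,0,0,4,0,0,80],[0,0,0,4,-2,-3,80],[0,0,0,4,-2,-2.6,80],[0,0,0,4,0,0,80],[0,0,0,4,0,0,80],[0,0,0,0,0,0,80]]' ; python3 -c "
from h import *
goto([.490,-.0435,.003],75.5)"
```

```text
time_s: 11.15
tcp_pos: [0.4917, -0.0421, 0.1079]
eef_rot: [-155.5, 89.6, -169.3]
contact_force: [-0.3, 0.2, 1.1]
gripper_width: 0.0699
 turn [ 0.012 -0.006  0.003] shift cm [10.49 -0.18 -0.13] tcp [ 0.4917 -0.0421  0.1079] F [-0.3  0.2  1.1] w 69.9 j6 -122 t 11.15
```

```bash
python3 -m creep '[[0,0,0,4,-0.2,-0.1,80],[0,0,0,4,0,0,80],[0,0,0,2.4,0,0,80],[0,0,0,0,0,0,80],[0,0,0,0,0,0,0],[0,0,0,0,0,0,0],[0,0,0,0,0,0,0],[0,0,0,0,0,0,0]]' ;  python3 -m creep '[[0,0,0,0,0,0,0],[0,0,0,0,0,0,0],[0,0,0,-3,0,0,0],[0,0,0,-5,0,0,0],[0,0,0,-5,0,0,0],[-0.1,0,0,-5,0,0,0],[-0.1,0,0,-5,0,0,0],[-0.09,0,0,-5,0,0,0]]'; python3 -c "
from h import *
goto(MID+[0,0,.10],92.1)"
```

```text
time_s: 11.95
tcp_pos: [0.4937, -0.0435, 0.0083]
eef_rot: [29.8, 89.9, 15.8]
contact_force: [0.3, 0.0, 0.7]
gripper_width: 0.0436
time_s: 12.75
tcp_pos: [0.4921, -0.044, 0.2893]
eef_rot: [35.7, 90.0, 38.6]
contact_force: [1.3, 0.8, -1.2]
gripper_width: 0.034
 turn [ 0.013  0.    -0.   ] shift cm [-0.07 22.41 11.12] tcp [ 0.4921 -0.044   0.2893] F [ 1.3  0.8 -1.2] w 34.0 j6 -105 t 12.75
```

```bash
python3 -m creep '[[0.013,0,0,-1.5,2.4,2.1,0],[0,0,0,-0.5,5,2.5,0],[0,0,0,0,5,2.5,0],[0,0,0,0,5,2.5,0],[0,0,0,0,5,1.5,0],[0,0,0,0,0,0,0],[0,0,0,0,0,0,0]]';  python3 -c "
from h import *
goto(MID+[0,0,.02],92.1)"
```

```text
time_s: 13.45
tcp_pos: [0.5878, 0.1666, 0.3053]
eef_rot: [-153.6, 89.9, -151.6]
contact_force: [0.0, -1.2, -0.9]
gripper_width: 0.0338
 turn [-0.002 -0.002  0.001] shift cm [9.53 1.71 0.78] tcp [0.5878 0.1666 0.3053] F [ 0.  -1.2 -0.9] w 33.8 j6 -122 t 13.45
```

```bash
python3 -m creep '[[0,0,0,0,1.6,0.8,0],[0,0,0,3,0.1,0,0],[0,0,0,4,0,0,0],[0,0,0,2.6,0,0,0],[0,0,0,0,0,0,0],[0,0,0,0,0,0,70],[0,0,0,0,0,0,70],[0,0,0,0,0,0,70]]'; python3 -m creep '[[0,0,0,-3,0,0,70],[0,0,0,-5,0,0,80],[-0.1,0,0,-4,-3,0,80],[-0.1,0,0,0,-3,0,80],[-0.1,0,0,0,-4,0,80],[-0.1,0,0,0,-4,0,80],[-0.1,0,0,0,-4,0,80],[0,0,0,0,-4,2,80]]' ; python3 -c "
from h import *
scan();goto([.500,-.1975,.003],122.6)"
```

```text
time_s: 14.25
tcp_pos: [0.5964, 0.1831, 0.2125]
eef_rot: [26.9, 89.8, 28.8]
contact_force: [0.4, 0.8, 0.2]
gripper_width: 0.0526
time_s: 15.05
tcp_pos: [0.6767, -0.0165, 0.334]
eef_rot: [-19.5, 89.7, 11.2]
contact_force: [1.4, 1.5, 1.0]
gripper_width: 0.0698
scene case? xy 500 -197 size 67 33 jaw 121.7 top 0.031
scene barrel [21, 21, 36, 97, 99, 84, 97, 102, 111, 91, 0, 0, 0, 0, 0, 0, 0, 0, 0, 0, 0, 0, 0, 0, 0, 106, 71, 30, 27, 29, 33, 30, 8, 0, 0, 0]
side case? xy 544 -409 size 155 190 jaw 9.9 top 0.016
side case? xy 500 -198 size 63 35 jaw 122.5 top 0.028
side case? xy 383 -121 size 97 6 jaw 179.9 top 0.021
side barrel [31, 51, 28, 16, 16, 5, 0, 3, 138, 14, 0, 0, 0, 0, 0, 0, 0, 0, 0, 0, 0, 0, 0, 0, 0, 71, 163, 153, 150, 142, 144, 151, 122, 81, 86, 80]
 turn [-0.04  -0.001  0.001] shift cm [ 32.67  -5.49 -24.83] tcp [ 0.6796 -0.0175  0.3297] F [ 0.7  0.4 -0.8] w 70.2 j6 -75 t 15.15
```

```bash
python3 -m creep '[[-0.04,0,0,2,0,-4,80],[0,0,0,4,-1,-4.5,80],[0,0,0,4,-1,-4.5,80],[0,0,0,4,-1,-4.5,80],[0,0,0,4,-1,-4,80],[0,0,0,3,-1.5,-3.3,80],[0,0,0,0,0,0,80]]' ; python3 -c "
from h import *
goto([.500,-.1975,.003],122.4)"
```

```text
time_s: 15.85
tcp_pos: [0.5141, -0.1736, 0.1444]
eef_rot: [137.3, 89.7, 169.9]
contact_force: [0.4, 0.1, 0.4]
gripper_width: 0.0702
 turn [ 0.004 -0.004 -0.004] shift cm [14.14 -1.26 -2.47] tcp [ 0.5141 -0.1736  0.1444] F [0.4 0.1 0.4] w 70.2 j6 -59 t 15.85
```

```bash
python3 -m creep '[[0,0,0,3,-1.2,-2.4,80],[0,0,0,4,0,0,80],[0,0,0,4,0,0,80],[0,0,0,2.9,0,0,80],[0,0,0,0,0,0,80],[0,0,0,0,0,0,0],[0,0,0,0,0,0,0],[0,0,0,0,0,0,0]]' ; python3 -c "
from h import *
goto([.500,-.1975,.003],122.4)"; python3 -m creep '[[0,0,0,0,0,0,0],[0,0,0,0,0,0,0],[0,0,0,0,0,0,0],[0,0,0,-3,0,0,0],[0.13,0,0,-5,0,0,0],[0.13,0,0,-5,0,0,0],[0.13,0,0,-5,0,0,0],[0.13,0,0,-5,0,0,0]]'; python3 -c "
from h import *
goto(MID+[0,0,.11],92.1)"
```

```text
time_s: 16.65
tcp_pos: [0.5068, -0.1949, 0.0103]
eef_rot: [-35.9, 89.8, -3.1]
contact_force: [0.5, -0.1, -0.3]
gripper_width: 0.0517
 turn [0.008 0.003 0.002] shift cm [ 0.73  0.14 -0.72] tcp [ 0.5068 -0.1949  0.0103] F [ 0.5 -0.1 -0.3] w 51.7 j6 -57 t 16.65
time_s: 17.45
tcp_pos: [0.5045, -0.1949, 0.2405]
eef_rot: [49.3, 90.0, 52.0]
contact_force: [2.0, -1.0, -0.9]
gripper_width: 0.0333
 turn [ 0.011  0.    -0.   ] shift cm [-5.95 37.53 10.43] tcp [ 0.5045 -0.1949  0.2405] F [ 2.  -1.  -0.9] w 33.3 j6 -87 t 17.45
```

```bash
python3 -m creep '[[0.011,0,0,-4,3,1,0],[0,0,0,-2.2,5,1.3,0],[0,0,0,0,5,1.5,0],[0,0,0,0,5,1.5,0],[0,0,0,0,5,1.5,0],[0,0,0,0,5,1.5,0],[0,0,0,0,5,1.5,0],[0,0,0,0,4,0.5,0]]'; python3 -m creep '[[0,0,0,0,0,0,0]]'; python3 -c "
from h import *
goto(MID+[0,0,.02],92.1)"
```

```text
time_s: 18.25
tcp_pos: [0.5885, 0.1649, 0.2965]
eef_rot: [-160.6, 90.0, -158.2]
contact_force: [0.3, 0.2, -1.0]
gripper_width: 0.0337
time_s: 18.35
tcp_pos: [0.5882, 0.1667, 0.2957]
eef_rot: [-175.4, 89.9, -172.8]
contact_force: [-0.4, -0.7, -1.3]
gripper_width: 0.0339
 turn [ 0.009 -0.002  0.   ] shift cm [8.57 1.71 0.74] tcp [0.5882 0.1667 0.2957] F [-0.4 -0.7 -1.3] w 33.9 j6 -121 t 18.35
```

```bash
python3 -m creep '[[0,0,0,0,1.6,0.7,0],[0,0,0,3,0.1,0,0],[0,0,0,4,0,0,0],[0,0,0,1.5,0,0,0],[0,0,0,0,0,0,0],[0,0,0,0,0,0,70],[0,0,0,0,0,0,70],[0,0,0,0,0,0,70]]'; python3 -m creep '[[0,0,0,-3,0,0,70],[0,0,0,-5,0,0,70],[0,0,0,-4,0,0,65],[0,0,0,0,2,-4.5,60],[0,0,0,0,2,-4.5,60],[0,0,0,0,2,-4.5,55],[0,0,0,0,1,-4,55],[0,0,0,0,0,0,55]]' ; python3 -c "
from h import *
goto(crank(0),92.1); scan()"
```

```text
time_s: 19.15
tcp_pos: [0.5953, 0.1799, 0.2138]
eef_rot: [26.8, 89.8, 29.2]
contact_force: [-0.6, 0.6, 0.0]
gripper_width: 0.0527
time_s: 19.95
tcp_pos: [0.4135, 0.2429, 0.3343]
eef_rot: [59.5, 89.7, 62.1]
contact_force: [0.6, 0.5, 0.8]
gripper_width: 0.0483
 turn [ 0.008  0.002 -0.004] shift cm [16.33  0.45  0.42] tcp [0.4135 0.2429 0.3343] F [0.6 0.5 0.8] w 48.3 j6 -141 t 19.95
scene barrel [18, 18, 43, 90, 94, 93, 91, 96, 125, 83, 0, 0, 0, 0, 0, 0, 0, 0, 0, 0, 0, 0, 0, 0, 0, 96, 83, 28, 32, 28, 30, 31, 6, 0, 0, 0]
side case? xy 383 -121 size 96 7 jaw 179.5 top 0.021
side barrel [15, 11, 1, 1, 1, 0, 0, 0, 24, 3, 0, 0, 0, 0, 0, 0, 0, 0, 0, 0, 0, 0, 0, 0, 0, 7, 36, 64, 152, 143, 148, 149, 108, 84, 83, 86]
```

```bash
python3 -m creep '[[0,0,0,4,0.4,0.4,55],[0,0,0,4,0,0,55],[0,0,0,4,0,0,55],[0,0,0,4,0,0,55],[0,0,0,0.3,0,0,55],[0,0,0,0,0,0,0],[0,0,0,0,0,0,0],[0,0,0,0,0,0,0]]' 20; python3 -c "
from h import *
ci,p,d=cam('scene'); cv2.imwrite('pics/v1.png',cv2.resize(p[120:390,100:560],(800,470),interpolation=cv2.INTER_CUBIC))"
```

```text
time_s: 20.85
tcp_pos: [0.4217, 0.2474, 0.1712]
eef_rot: [44.0, 89.8, 46.4]
contact_force: [-0.4, -0.1, 0.4]
gripper_width: 0.0296
```

View pics/v1.png

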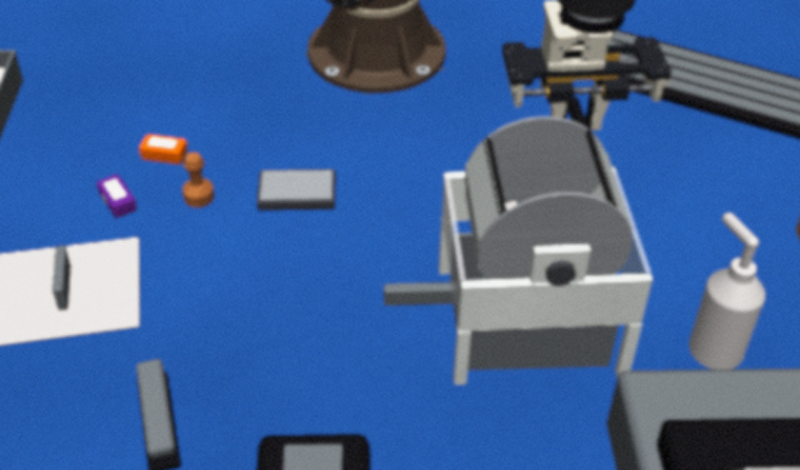

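```bash
python3 -m creep '[[0,0,0,0,0,0,0],[0,0,0,0,0,0,0],[0,0,0,0,0,0,0]]' ;python3 -c "
from h import *
goto(crank(0),92.1); A=np.arange(0,3.15,.2244); v=7*np.cos(A);z=7*np.sin(A); print(np.c_[A[1:],-np.diff(z),np.diff(v)].round(2).tolist())"
```

```text
time_s: 21.2
tcp_pos: [0.421, 0.2469, 0.1699]
eef_rot: [36.5, 89.9, 38.9]
contact_force: [0.9, 0.3, 4.1]
gripper_width: 0.0173
 turn [ 0.006  0.001 -0.001] shift cm [-0.11  0.08 -0.35] tcp [0.421  0.2469 0.1699] F [0.9 0.3 4.1] w 17.3 j6 -141 t 21.2
[[0.22, -1.56, -0.18], [0.45, -1.48, -0.52], [0.67, -1.33, -0.83], [0.9, -1.11, -1.11], [1.12, -0.83, -1.33], [1.35, -0.52, -1.48], [1.57, -0.18, -1.56], [1.8, 0.18, -1.56], [2.02, 0.52, -1.48], [2.24, 0.83, -1.33], [2.47, 1.11, -1.11], [2.69, 1.33, -0.83], [2.92, 1.48, -0.52], [3.14, 1.56, -0.18]]
```

The desk has no carriers left, the port is up with dark edges at (490,170) and (600,170), and a white case tip shows inside at (511,205). The crank is gripped, so I turn it over.

```bash
python3 -m creep '[[0,0,0,-1.56,-0.18,0,0],[0,0,0,-1.48,-0.52,0,0],[0,0,0,-1.33,-0.83,0,0],[0,0,0,-1.11,-1.11,0,0],[0,0,0,-0.83,-1.33,0,0],[0,0,0,-0.52,-1.48,0,0],[0,0,0,-0.18,-1.56,0,0]]';python3 -c "
from h import *
goto(crank(1.57),92.1)"
```

```text
time_s: 21.9
tcp_pos: [0.4261, 0.1826, 0.2437]
eef_rot: [55.4, 89.1, 58.0]
contact_force: [-3.1, 14.2, 13.5]
gripper_width: 0.0174
 turn [ 0.008  0.009 -0.013] shift cm [ 0.27 -0.47 -0.61] tcp [0.4261 0.1826 0.2437] F [-3.1 14.2 13.5] w 17.4 j6 -135 t 21.9
```

```bash
python3 -m creep '[[0,0,0,0.18,-1.56,0,0],[0,0,0,0.52,-1.48,0,0],[0,0,0,0.83,-1.33,0,0],[0,0,0,1.11,-1.11,0,0],[0,0,0,1.33,-0.83,0,0],[0,0,0,1.48,-0.52,0,0],[0,0,0,1.56,-0.18,0,0],[0,0,0,0,0,0,0]]';python3 -m creep '[[0,0,0,0,0,0,0],[0,0,0,0,0,0,0]]';python3 -c "
from h import *
goto(crank(3.14159),92.1)"
```

```text
time_s: 22.7
tcp_pos: [0.428, 0.1072, 0.1686]
eef_rot: [27.4, 89.8, 29.8]
contact_force: [8.8, 1.9, -6.5]
gripper_width: 0.0175
time_s: 22.9
tcp_pos: [0.428, 0.1072, 0.1691]
eef_rot: [23.9, 89.8, 26.3]
contact_force: [9.8, 0.3, -7.5]
gripper_width: 0.0174
 turn [ 0.005  0.003 -0.001] shift cm [-0.19  0.06 -0.53] tcp [0.428  0.1072 0.1691] F [ 9.8  0.3 -7.5] w 17.4 j6 -127 t 22.9
```

```bash
python3 -m creep '[[0,0,0,0,0,0,0],[0,0,0,0,0,0,0],[0,0,0,0,0,0,0],[0,0,0,0,0,0,0]]';python3 -c "
from h import *
o=[]
for n,b in (('side',(200,380,140,310)),('scene',(180,345,335,490))):
    ci,p,d=cam(n); o.append(cv2.resize(p[b[0]:b[1],b[2]:b[3]],(400,420),interpolation=cv2.INTER_CUBIC))
cv2.imwrite('pics/v2.png',np.hstack(o))"
```

```text
time_s: 23.3
tcp_pos: [0.428, 0.1072, 0.1691]
eef_rot: [24.1, 89.8, 26.6]
contact_force: [9.0, 0.5, -7.4]
gripper_width: 0.0173
```

View pics/v2.png

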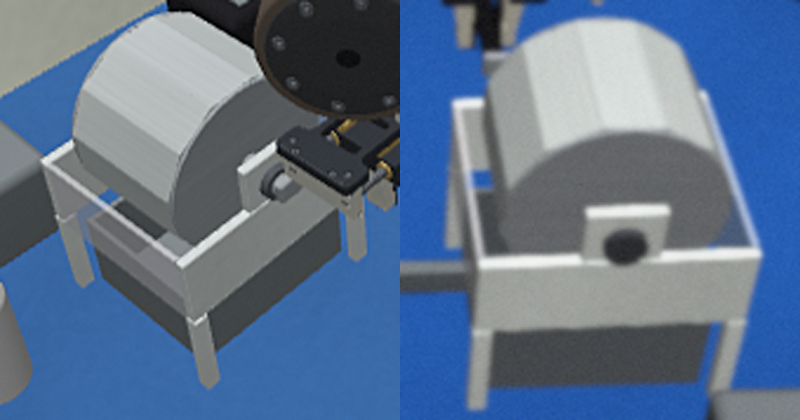

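The port faces down; the tub's inside is hidden from both cameras. I rock once and then turn back while watching forces.

```bash
python3 -m creep '[[0,0,0,-1.56,0.18,0,0],[0,0,0,1.56,-0.18,0,0],[0,0,0,0,0,0,0],[0,0,0,0,0,0,0],[0,0,0,0,0,0,0],[0,0,0,-1.56,0.18,0,0],[0,0,0,-1.48,0.52,0,0],[0,0,0,-1.33,0.83,0,0]]';python3 -m creep '[[0,0,0,-1.11,1.11,0,0],[0,0,0,-0.83,1.33,0,0],[0,0,0,-0.52,1.48,0,0],[0,0,0,-0.18,1.56,0,0],[0,0,0,0.18,1.56,0,0],[0,0,0,0.52,1.48,0,0]]';python3 -c "
from h import *
goto(crank(1.57-.449),92.1)"
```

```text
time_s: 24.2
tcp_pos: [0.427, 0.1214, 0.2129]
eef_rot: [-32.6, 89.9, -30.2]
contact_force: [13.7, -2.7, -11.9]
gripper_width: 0.0175
time_s: 24.8
tcp_pos: [0.4235, 0.2059, 0.2339]
eef_rot: [-35.2, 89.8, -32.8]
contact_force: [5.4, -7.2, 4.7]
gripper_width: 0.0171
 turn [0.005 0.003 0.002] shift cm [-0.01  0.23 -0.44] tcp [0.4235 0.2059 0.2339] F [ 5.4 -7.2  4.7] w 17.1 j6 -138 t 24.8
```

```bash
python3 -m creep '[[0,0,0,0.83,1.33,0,0],[0,0,0,1.11,1.11,0,0],[0,0,0,1.33,0.83,0,0],[0,0,0,1.48,0.52,0,0],[0,0,0,1.56,0.18,0,0],[0,0,0,0,0,0,0],[0,0,0,0,0,0,0]]';python3 -c "
from h import *
goto(crank(0),92.1)"
```

```text
time_s: 25.5
tcp_pos: [0.4214, 0.2468, 0.1685]
eef_rot: [-4.3, 89.9, -1.9]
contact_force: [7.7, 0.9, -7.7]
gripper_width: 0.0177
 turn [0.005 0.001 0.   ] shift cm [-0.25  0.08 -0.38] tcp [0.4214 0.2468 0.1685] F [ 7.7  0.9 -7.7] w 17.7 j6 -141 t 25.5
```

```bash
python3 -m creep '[[0,0,0,-0.3,0,0,0],[0,0,0,0,0,0,0],[0,0,0,0,0,0,0]]';python3 -m creep '[[0,0,0,0,0,0,60],[0,0,0,0,0,0,60],[0,0,0,0,0,0,60],[0,0,0,-3,0,0,60],[0,0,0,-5,0,0,60],[0,0,0,-5,0,0,60],[0,0,0,-5,0,0,60]]';python3 -m creep '[[0,0,0,-5,-1,3,60],[0,0,0,-5,-1,4,60],[0,0,0,0,-1,4,60],[0,0,0,0,-1,4,60],[0,0,0,0,-2,3,60],[0,0,0,0,0,0,60],[0,0,0,0,0,0,60]]';python3 -c "
from h import *
goto(MID,92.1)
ci,p,d=cam('wrist'); cv2.imwrite('pics/w1.png',p); print(ci['fovy'],np.linalg.inv(ci['camera_from_world']).round(3).tolist()); scan()"
```

```text
time_s: 25.8
tcp_pos: [0.4213, 0.2466, 0.1716]
eef_rot: [8.8, 89.9, 11.2]
contact_force: [7.6, -0.2, -8.4]
gripper_width: 0.0174
time_s: 26.5
tcp_pos: [0.42, 0.246, 0.3542]
eef_rot: [147.8, 90.0, 150.3]
contact_force: [1.3, 0.8, 0.1]
gripper_width: 0.0527
time_s: 27.2
tcp_pos: [0.5894, 0.1968, 0.4319]
eef_rot: [-155.4, 89.9, -153.1]
contact_force: [-0.4, -0.2, 0.7]
gripper_width: 0.0526
 turn [ 0.004 -0.002  0.001] shift cm [24.19 -1.3   0.52] tcp [0.5894 0.1968 0.4319] F [-0.4 -0.2  0.7] w 52.6 j6 -124 t 27.2
71.22909877285501 [[-0.04, 0.967, 0.253, 0.521], [0.999, 0.039, 0.009, 0.193], [-0.001, 0.253, -0.967, 0.589], [0.0, 0.0, 0.0, 1.0]]
scene barrel [12, 19, 74, 85, 83, 87, 87, 91, 152, 0, 0, 0, 0, 0, 0, 0, 0, 0, 0, 0, 0, 0, 0, 0, 1, 161, 43, 37, 37, 36, 38, 29, 2, 0, 0, 0]
side barrel [44, 36, 20, 17, 25, 9, 0, 40, 112, 0, 0, 0, 0, 0, 0, 0, 0, 0, 0, 0, 0, 0, 0, 0, 0, 158, 157, 152, 158, 141, 159, 145, 99, 89, 84, 93]
```

View pics/w1.png

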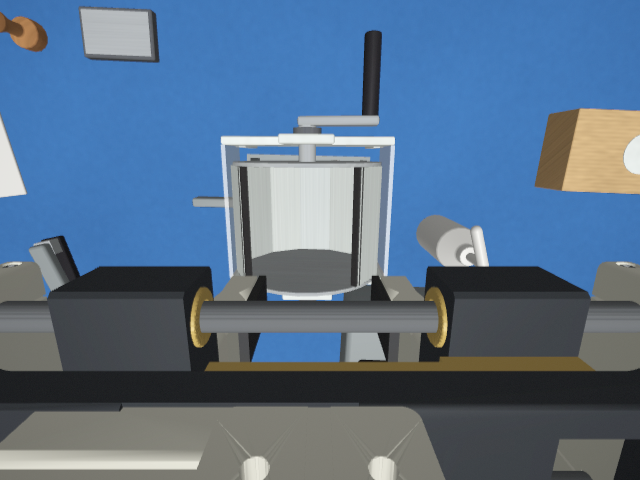

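Drum is empty and the port is up. I fine-check the drum angle, using the crank bar height and port edges.

```bash
python3 -c "
from h import *
for n in ['wrist','scene','side']:
    ci,p,d=cam(n); P=pts(ci,d); q=P-MID; a=q@U; v=q@V; z=q[:,2]; rad=np.hypot(v,z)
    m=(a>-.19)&(a<-.13)&(v>.03)&(v<.1)&(z>-.05)&(z<.1); 
    if m.sum(): print(n,'bar',m.sum(),'v',np.percentile(v[m],[2,50,98]).round(4),'z',np.percentile(z[m],[2,50,95,99]).round(4))
    m=(abs(a)<.05)&(rad>.078)&(rad<.090)&(z>0); h=np.degrees(np.arctan2(v[m],z[m])); hs=np.histogram(h,bins=np.arange(-56,57,2))[0]; print(list(zip(range(-56,56,2),hs.tolist())))
"
```

```text
wrist bar 1049 v [0.0591 0.0667 0.0762] z [0.0066 0.0134 0.0156 0.0163]
[(-56, 18), (-54, 94), (-52, 171), (-50, 565), (-48, 0), (-46, 0), (-44, 0), (-42, 0), (-40, 0), (-38, 0), (-36, 0), (-34, 0), (-32, 0), (-30, 0), (-28, 0), (-26, 0), (-24, 0), (-22, 0), (-20, 0), (-18, 0), (-16, 0), (-14, 0), (-12, 0), (-10, 0), (-8, 0), (-6, 0), (-4, 0), (-2, 0), (0, 0), (2, 0), (4, 0), (6, 0), (8, 0), (10, 0), (12, 0), (14, 0), (16, 0), (18, 0), (20, 0), (22, 0), (24, 0), (26, 0), (28, 0), (30, 0), (32, 0), (34, 92), (36, 499), (38, 204), (40, 128), (42, 119), (44, 127), (46, 117), (48, 125), (50, 111), (52, 110), (54, 103)]
scene bar 125 v [0.0611 0.0687 0.0775] z [0.0079 0.0157 0.0191 0.0197]
[(-56, 31), (-54, 33), (-52, 40), (-50, 43), (-48, 94), (-46, 5), (-44, 0), (-42, 0), (-40, 0), (-38, 0), (-36, 0), (-34, 0), (-32, 0), (-30, 0), (-28, 0), (-26, 0), (-24, 0), (-22, 0), (-20, 0), (-18, 0), (-16, 0), (-14, 0), (-12, 0), (-10, 0), (-8, 0), (-6, 0), (-4, 0), (-2, 0), (0, 0), (2, 0), (4, 0), (6, 0), (8, 0), (10, 0), (12, 0), (14, 0), (16, 0), (18, 0), (20, 0), (22, 0), (24, 0), (26, 0), (28, 0), (30, 0), (32, 0), (34, 26), (36, 100), (38, 37), (40, 16), (42, 13), (44, 11), (46, 18), (48, 13), (50, 17), (52, 11), (54, 15)]
side bar 281 v [0.0606 0.0717 0.077 ] z [0.0034 0.0132 0.0168 0.018 ]
[(-56, 0), (-54, 3), (-52, 36), (-50, 87), (-48, 15), (-46, 0), (-44, 0), (-42, 0), (-40, 0), (-38, 0), (-36, 0), (-34, 0), (-32, 0), (-30, 0), (-28, 0), (-26, 0), (-24, 0), (-22, 0), (-20, 0), (-18, 0), (-16, 0), (-14, 0), (-12, 0), (-10, 0), (-8, 0), (-6, 0), (-4, 0), (-2, 0), (0, 0), (2, 0), (4, 0), (6, 0), (8, 0), (10, 0), (12, 0), (14, 0), (16, 0), (18, 0), (20, 0), (22, 0), (24, 0), (26, 0), (28, 0), (30, 0), (32, 0), (34, 17), (36, 66), (38, 64), (40, 58), (42, 59), (44, 60), (46, 47), (48, 57), (50, 59), (52, 51), (54, 55)]
```

Port centre sits at about -6° (θ≈0.11); the bar slipped in the pads. I regrip and correct.

```bash
python3 -m creep '[[0,0,0,0,2,-4,60],[0,0,0,0,2,-4,60],[0,0,0,0,1,-5,55],[0,0,0,3,0,-4,55],[0,0,0,5,0,0,55],[0,0,0,4,0,0,55],[0,0,0,0,0,0,55],[0,0,0,0,0,0,55]]'; python3 -c "
from h import *
goto(crank(0.107),92.1)"
```

```text
time_s: 28.3
tcp_pos: [0.4183, 0.2401, 0.3145]
eef_rot: [-14.6, 89.9, -12.1]
contact_force: [0.6, 0.7, 0.9]
gripper_width: 0.048
 turn [0.006 0.001 0.   ] shift cm [13.6   0.71 -0.05] tcp [0.4183 0.2401 0.3145] F [0.6 0.7 0.9] w 48.0 j6 -141 t 28.3
```

```bash
python3 -m creep '[[0.006,0,0,4,0.7,0,55],[0,0,0,4,0,0,55],[0,0,0,3.6,0,0,55],[0,0,0,2,0,0,55],[0,0,0,0,0,0,0],[0,0,0,0,0,0,0],[0,0,0,0,0,0,0],[0,0,0,0,0,0,0]]' 40; python3 -m creep '[[0,0,0,0,0,0,0],[0,0,0,0,0,0,0],[0,0,0,0,0,0,0]]';python3 -c "
from h import *
goto(crank(0.107),92.1)"
```

```text
time_s: 29.1
tcp_pos: [0.4186, 0.2479, 0.1788]
eef_rot: [45.8, 89.8, 47.8]
contact_force: [-0.2, 0.7, -0.4]
gripper_width: 0.0216
time_s: 29.4
tcp_pos: [0.4185, 0.2466, 0.178]
eef_rot: [-4.7, 89.9, -2.6]
contact_force: [3.1, -4.6, 3.7]
gripper_width: 0.0171
 turn [-0.001  0.002  0.   ] shift cm [-0.05  0.05 -0.09] tcp [0.4185 0.2466 0.178 ] F [ 3.1 -4.6  3.7] w 17.1 j6 -142 t 29.4
```

```bash
cat >> h.py <<'E'
def port():
    for n in ['scene','side']:
        ci,p,d=cam(n); q=pts(ci,d)-MID; a=q@U; v=q@V; z=q[:,2]; rad=np.hypot(v,z)
        m=(abs(a)<.05)&(rad>.078)&(rad<.090)&(z>0); h=np.degrees(np.arctan2(v[m],z[m]))
        print(n,"edges",np.percentile(h[(h<0)&(h>-60)],97).round(1),np.percentile(h[(h>0)&(h<60)],3).round(1))
E
python3 -m creep '[[0,0,0,0.5,0,0,0],[0,0,0,0.35,0,0,0],[0,0,0,0,0,0,0],[0,0,0,0,0,0,0]]';python3 -c "
from h import *
goto(crank(0),92.1);port()"
```

```text
time_s: 29.8
tcp_pos: [0.4184, 0.2469, 0.1693]
eef_rot: [-2.3, 89.9, -0.2]
contact_force: [2.4, -4.4, 6.4]
gripper_width: 0.0169
 turn [-0.     0.001  0.   ] shift cm [-0.17  0.07 -0.08] tcp [0.4184 0.2469 0.1693] F [ 2.4 -4.4  6.4] w 16.9 j6 -142 t 29.8
scene edges -39.8 41.8Traceback (most recent call last):
  File "<string>", line 3, in <module>
    goto(crank(0),92.1);port()
                        ~~~~^^
  File "h.py", line 50, in port
    print(n,"edges",np.percentile(h[(h<0)&(h>-60)],97).round(1),np.percentile(h[(h>0)&(h<60)],3).round(1))
                    ~~~~~~~~~~~~~^^^^^^^^^^^^^^^^^^^^^
    return _quantile_unchecked(
        a, q, axis, out, overwrite_input, method, keepdims, weights)
    return _ureduce(a,
                    func=_quantile_ureduce_func,
    ...<5 lines>...
                    overwrite_input=overwrite_input,
                    method=method)
    r = func(a, **kwargs)
    result = _quantile(arr,
                       quantiles=q,
    ...<2 lines>...
                       out=out,
                       weights=wgt)
    slices_having_nans = np.isnan(arr[-1, ...])
                                  ~~~^^^^^^^^^
IndexError: index -1 is out of bounds for axis 0 with size 0
```

```bash
python3 -m creep '[[0,0,0,0,0,0,60],[0,0,0,0,0,0,60],[0,0,0,0,0,0,60],[0,0,0,-3,0,0,60],[0,0,0,-5,0,0,60],[0,0,0,-5,0,0,60],[0,0,0,-5,-3,0,60],[0,0,0,0,-5,1,60]]'; python3 -m creep '[[0,0,0,0,-4,4,60],[0,0,0,0,-4,4,60],[0,0,0,0,-4,4,60],[0,0,0,0,-4,4,60],[-0.14,0,0,0,0,0,60],[-0.14,0,0,0,0,0,60],[-0.14,0,0,0,0,0,60],[-0.14,0,0,0,0,0,60]]'; python3 -m creep '[[-0.14,0,0,0,0,0,60],[-0.14,0,0,0,0,0,60],[-0.14,0,0,0,0,0,60],[-0.14,0,0,0,0,0,60],[-0.14,0,0,0,0,0,60],[-0.14,0,0,0,0,0,60],[-0.14,0,0,0,0,0,60],[0,0,0,0,0,0,60]]'; python3 -c "
from h import *
port_ok=0
for n in ['scene','side']:
    ci,p,d=cam(n); P=pts(ci,d); q=P-MID; a=q@U; v=q@V; z=P[:,2]
    m=(abs(a)<.03)&(v<-.115)&(v>-.2)&(z>.05)&(z<.08); print(n,'handle',m.sum(),'a',np.percentile(a[m],[3,50,97]).round(3),'v',np.percentile(v[m],[1,99]).round(3),'ztop',np.percentile(z[m],90).round(3))
    h=np.degrees(np.arctan2(v,q[:,2])); m=(abs(a)<.05)&(abs(np.hypot(v,q[:,2])-.084)<.006)&(q[:,2]>0);h=h[m]; print(np.percentile(h[(h<0)&(h>-60)],97).round(1),np.percentile(h[(h>0)&(h<60)],3).round(1))
goto(MID-.162*V+[0,0,.056-.019-.19],2.1); scan()
"
```

```text
time_s: 30.7
tcp_pos: [0.432, 0.1749, 0.3473]
eef_rot: [35.5, 89.4, 37.7]
contact_force: [1.7, -0.2, -1.6]
gripper_width: 0.0525
time_s: 31.5
tcp_pos: [0.5767, 0.0364, 0.3407]
eef_rot: [125.6, 89.9, 160.1]
contact_force: [-0.3, 0.4, 1.4]
gripper_width: 0.053
time_s: 32.3
tcp_pos: [0.5766, 0.0367, 0.341]
eef_rot: [45.4, 90.0, 135.8]
contact_force: [-0.9, 0.4, -0.8]
gripper_width: 0.0526
scene handle 350 a [-0.006  0.005  0.008] v [-0.183 -0.116] ztop 0.073
-39.7 41.9
side handle 7 a [-0.006  0.001  0.004] v [-0.185 -0.182] ztop 0.07
-40.8 42.8
 turn [-0.036  0.    -0.   ] shift cm [30.4  -2.38 -1.53] tcp [0.5765 0.0366 0.341 ] F [ 0.5 -0.3  0.5] w 52.4 j6 -23 t 32.4
scene barrel [24, 36, 30, 68, 99, 99, 100, 98, 119, 141, 29, 0, 0, 0, 0, 0, 0, 0, 0, 0, 0, 0, 0, 0, 0, 0, 142, 45, 16, 21, 19, 15, 16, 3, 0, 0]
side barrel [34, 39, 45, 12, 0, 0, 0, 0, 9, 158, 1, 0, 0, 0, 0, 0, 0, 0, 0, 0, 0, 0, 0, 0, 0, 0, 95, 156, 143, 138, 141, 139, 142, 96, 76, 67]
```

```bash
python3 -m creep '[[-0.036,0,0,4,-2.4,-1.6,60],[0,0,0,5,0,0,60],[0,0,0,5,0,0,60],[0,0,0,5,0,0,60],[0,0,0,4,0,0,60],[0,0,0,0,0,0,60],[0,0,0,0,0,0,60]]'; python3 -c "
from h import *
goto(MID-.162*V+[0,0,.056-.019-.19],2.1)"
```

```text
time_s: 33.2
tcp_pos: [0.6012, 0.0204, 0.1119]
eef_rot: [149.4, 89.9, -118.3]
contact_force: [0.4, -0.4, 0.8]
gripper_width: 0.0525
 turn [ 0.004 -0.001 -0.001] shift cm [7.49 0.02 0.18] tcp [0.6012 0.0204 0.1119] F [ 0.4 -0.4  0.8] w 52.5 j6 -18 t 33.2
```

```bash
python3 -m creep '[[0,0,0,4,0,0,60],[0,0,0,3.4,0,0.1,60],[0,0,0,0,0,0,60],[0,0,0,0,0,0,0],[0,0,0,0,0,0,0],[0,0,0,0,0,0,0],[0,0,0,0,0,0,0],[0,0,0,0,0,0,0]]' 35; python3 -c "
from h import *
goto(MID-.162*V+[0,0,.056-.019-.19],2.1)"; python3 -m creep '[[0,0,0,0,0,0,0],[0,0,0,0,0,0,0],[0,0,0,0,0,-1,0],[0,0,0,0,0,-2,0],[0,0,0,0,0,-2,0],[0,0,0,0,0,-2,0],[0,0,0,0,0,-2,0],[0,0,0,0,0,-2,0]]'; python3 -c "
from h import *
goto(MID-.432*V+[0,0,.056-.019-.19],2.1)"
```

```text
time_s: 34.0
tcp_pos: [0.6011, 0.0216, 0.0382]
eef_rot: [-74.5, 89.9, 17.8]
contact_force: [-0.5, 1.1, 0.0]
gripper_width: 0.0184
 turn [0.004 0.    0.001] shift cm [0.12 0.01 0.05] tcp [0.6011 0.0216 0.0382] F [-0.5  1.1  0. ] w 18.4 j6 -18 t 34.0
time_s: 34.8
tcp_pos: [0.6059, -0.088, 0.0376]
eef_rot: [-52.7, 89.9, 39.7]
contact_force: [0.5, 5.7, 4.3]
gripper_width: 0.0137
 turn [0.005 0.001 0.001] shift cm [  0.06   0.09 -15.98] tcp [ 0.6059 -0.088   0.0376] F [0.5 5.7 4.3] w 13.7 j6 -8 t 34.8
```

```bash
python3 -m creep '[[0,0,0,0,0,-2.5,0],[0,0,0,0,0,-2.5,0],[0,0,0,0,0,-2.5,0],[0,0,0,0,0,-2.5,0],[0,0,0,0,0,-2.5,0],[0,0,0,0,0,-2,0],[0,0,0,0,0,-1.5,0],[0,0,0,0,0,0,0]]'; python3 -m creep '[[0,0,0,0,0,0,50],[0,0,0,0,0,0,50],[0,0,0,0,0,0,50],[0,0,0,-4,0,0,50],[0,0,0,-5,0,0,50],[0,0,0,-5,0,0,60],[0,0,0,-5,0,0,60],[0,0,0,-5,0,0,60]]'; python3 -c "
from h import *
goto([.544,-.411,.15],98.7)
for n in ['scene','side','wrist']:
    ci,p,d=cam(n); cv2.imwrite('pics/%s_t.png'%n,p)
    P=pts(ci,d); Q=P-MID; a=Q@U; v=Q@V; z=P[:,2]
    m=(abs(a)<.12)&(v<-.15)&(v>-.37)&(z>.078)&(z<.092); print(n,'rim',m.sum(),cv2.minAreaRect(P[m][:,:2].astype(np.float32)*1000) if m.sum()>9 else '')
    m=(abs(P[:,0]-.544)<.15)&(abs(P[:,1]+.411)<.15)&(z>.008)&(z<.075)
    C=P[m]; print('cover',cv2.minAreaRect(C[C[:,2]<.03][:,:2].astype(np.float32)*1000),'handle',cv2.minAreaRect(C[C[:,2]>.046][:,:2].astype(np.float32)*1000))
"
```

```text
time_s: 35.6
tcp_pos: [0.612, -0.25, 0.0379]
eef_rot: [-134.8, 90.0, -42.5]
contact_force: [-2.4, -4.1, 4.4]
gripper_width: 0.0136
time_s: 36.4
tcp_pos: [0.6112, -0.2479, 0.2793]
eef_rot: [39.1, 90.0, 131.5]
contact_force: [1.3, -0.4, -0.6]
gripper_width: 0.052
 turn [ 1.461  0.    -0.   ] shift cm [ 12.93 -15.11  -9.11] tcp [ 0.6112 -0.2479  0.2793] F [ 1.3 -0.4 -0.6] w 52.0 j6 8 t 36.4
scene rim 1039 ((605.7318725585938, -89.7959213256836), (158.4550323486328, 180.3690948486328), 1.8171491622924805)
cover ((549.0587768554688, -405.1879577636719), (300.8114318847656, 260.8219299316406), 5.38157844543457) handle ((594.361083984375, -337.6309814453125), (244.27442932128906, 76.69711303710938), 50.0410041809082)
side rim 686 ((607.545166015625, -91.91465759277344), (153.6038818359375, 186.8029327392578), 2.564333438873291)
cover ((600.7613525390625, -394.3426513671875), (247.63995361328125, 208.63351440429688), 16.202457427978516) handle ((599.9058227539062, -328.7249450683594), (219.2949676513672, 82.23417663574219), 47.08906936645508)
wrist rim 853 ((608.8748168945312, -129.16070556640625), (149.82254028320312, 111.44052124023438), 3.6877517700195312)
cover ((564.370361328125, -402.995849609375), (311.20159912109375, 201.57769775390625), 16.81922149658203) handle ((592.699462890625, -337.9389953613281), (244.12069702148438, 83.44662475585938), 48.3758544921875)
```

View pics/scene_t.png

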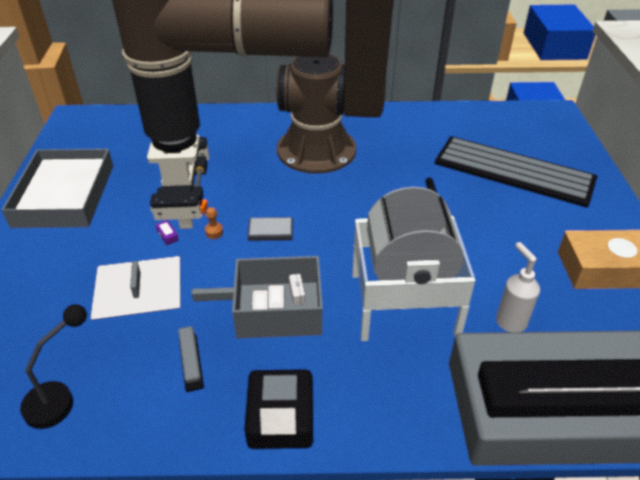

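The tub is out and flat, with all three carriers inside at about (260,300), (277,297), (297,287). I measure the cover, the tub rim and the heights of the contents.

```bash
cat > m.py <<'E'
from h import *
T=np.array([.606,-.089])
for n in ['scene','side','wrist']:
    ci,p,d=cam(n); P=np.full((480,640,3),np.nan); P[d>0]=pts(ci,d); w=white(p)
    g=P[...,:2]-T; a=g@U[:2]; v=g@V[:2]; z=P[...,2]
    m=(abs(a)<.066)&(abs(v)<.08)&w&(z>.01)&(z<.12); print(n,'contents',m.sum(),np.percentile(z[m],[50,95,99]).round(3) if m.sum() else '')
    m=(abs(a)<.09)&(abs(v)<.105)&(z>.081)&(z<.09); print(' rim z',np.nanmedian(z[m]).round(4), 'a',np.percentile(a[m],[1,99]).round(4),'v',np.percentile(v[m],[1,99]).round(4)) if m.sum()>9 else 0
    near=(np.hypot(P[...,0]-.544,P[...,1]+.411)<.16)&(P[...,1]<-.29)
    C=P[near&w&(z>.006)&(z<.025)]; print(' plate',len(C),cv2.minAreaRect(C[:,:2].astype(np.float32)*1000) if len(C)>50 else '')
    H=P[(np.hypot(P[...,0]-.544,P[...,1]+.411)<.06)&(z>.046)&(z<.075)]; print(' handle',len(H),cv2.minAreaRect(H[:,:2].astype(np.float32)*1000) if len(H)>20 else '',np.percentile(H[:,2],90).round(3) if len(H)>20 else '')
E
python3 m.py; python3 -c "
import cv2
cv2.imwrite('pics/x.png',cv2.resize(cv2.imread('pics/side_t.png')[160:340,260:500],(800,600)))"
```

```text
scene contents 884 [0.034 0.042 0.044]
 rim z 0.0858 a [-0.0763  0.0777] v [-0.0906  0.0888]
 plate 4059 ((543.3182373046875, -410.1773986816406), (166.81246948242188, 186.85557556152344), 8.683274269104004)
 handle 198 ((541.9884643554688, -409.3393249511719), (86.73947143554688, 14.922432899475098), 8.718364715576172) 0.056
side contents 459 [0.031 0.04  0.042]
 rim z 0.084 a [-0.075   0.0772] v [-0.0941  0.0883]
 plate 1187 ((548.592041015625, -411.4584045410156), (151.0634002685547, 194.70700073242188), 9.334628105163574)
 handle 77 ((556.5363159179688, -410.0103454589844), (52.70372009277344, 21.485013961791992), 10.966446876525879) 0.054
wrist contents 1229 [0.031 0.039 0.04 ]
 rim z 0.084 a [-0.0746  0.0742] v [-0.0938  0.0098]
 plate 19522 ((541.7905883789062, -405.9681396484375), (157.72991943359375, 174.14797973632812), 8.945219039916992)
 handle 1184 ((543.2545776367188, -412.152099609375), (79.13525390625, 14.46091365814209), 9.237768173217773) 0.053
```

View pics/x.png

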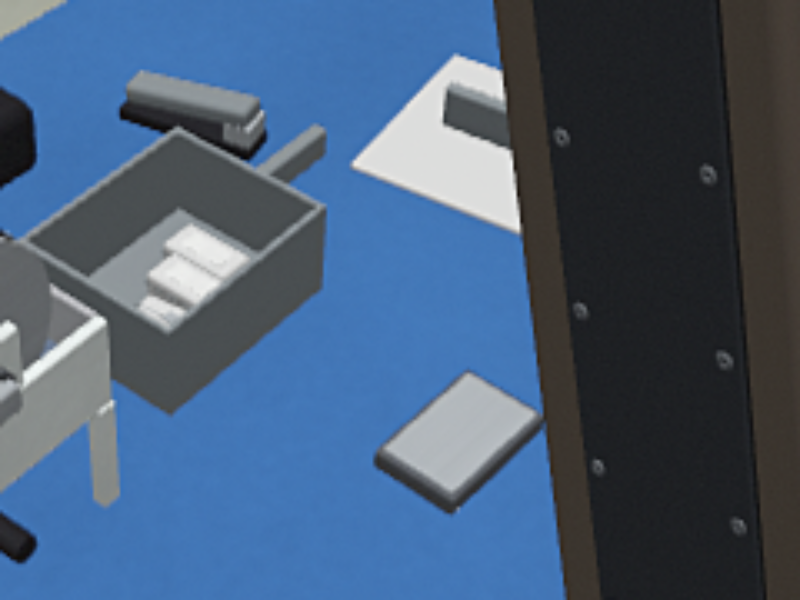

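The side view shows three carriers lying low in the tub, at most 44 mm high. I go for the cover.

```bash
python3 -m creep '[[0.146,0,0,0,0,0,60],[0.146,0,0,0,0,0,60],[0.146,0,0,0,0,0,60],[0.146,0,0,0,0,0,60],[0.146,0,0,0,0,0,60],[0.146,0,0,0,0,0,60],[0.146,0,0,0,0,0,60],[0.146,0,0,0,0,0,60]]'; python3 -m creep '[[0.146,0,0,0,0,0,60],[0.146,0,0,0,0,0,60],[0,0,0,3,-4,-2.3,60],[0,0,0,3,-4,-2.3,60],[0,0,0,3,-4,-2.3,60],[0,0,0,2,-3,-2.2,60],[0,0,0,0,0,0,60]]'; python3 -c "
from h import *
goto([.543,-.411,.021],99)"; python3 m.py | grep -A2 wrist; python3 m.py | grep handle
```

```text
time_s: 37.5
tcp_pos: [0.611, -0.2481, 0.2749]
eef_rot: [145.4, 89.8, 170.5]
contact_force: [0.1, 1.3, -0.4]
gripper_width: 0.0527
time_s: 38.2
tcp_pos: [0.5441, -0.4005, 0.1692]
eef_rot: [147.3, 89.4, 155.8]
contact_force: [-0.4, 1.2, -0.0]
gripper_width: 0.0526
 turn [-0.01  -0.008 -0.005] shift cm [14.82 -1.02 -0.27] tcp [ 0.5441 -0.4005  0.1692] F [-0.4  1.2 -0. ] w 52.6 j6 -62 t 38.2
wrist contents 0 
 rim z 0.0837 a [-0.0753 -0.0549] v [-0.0946 -0.089 ]
 plate 27806 ((543.0260620117188, -412.5614929199219), (157.1955108642578, 187.7112274169922), 9.122796058654785)
 handle 194 ((544.692626953125, -409.36077880859375), (83.04524230957031, 14.57670783996582), 8.449457168579102) 0.056
 handle 27 ((568.4735717773438, -402.1816101074219), (16.3862247467041, 22.338069915771484), 57.6373291015625) 0.054
 handle 1468 ((542.6642456054688, -412.6407470703125), (79.3686294555664, 13.990995407104492), 8.975777626037598) 0.053
```

```bash
python3 -m creep '[[-0.01,-0.008,-0.005,2,-1.1,-0.3,60],[0,0,0,4,0,0,60],[0,0,0,4,0,0,60],[0,0,0,3,0,0,60],[0,0,0,1.8,0,0,60],[0,0,0,0,0,0,60]]'; python3 -c "
from h import *
goto([.5428,-.4122,.021],99)"; python3 -m creep '[[0,0,0,0,0,0,0],[0,0,0,0,0,0,0],[0,0,0,0,0,0,0],[0,0,0,0,0,0,0],[0,0,0,0,0,0,0],[0,0,0,0,0,0,0],[0,0,0,0,0,0,0]]' 45;python3 -c "
from h import *
goto([.5428,-.4122,.021],99)"
```

```text
time_s: 39.1
tcp_pos: [0.5478, -0.4086, 0.0249]
eef_rot: [-28.6, 89.7, -19.3]
contact_force: [0.3, -0.5, -0.6]
gripper_width: 0.0527
 turn [0.006 0.004 0.002] shift cm [ 0.39 -0.27 -0.55] tcp [ 0.5478 -0.4086  0.0249] F [ 0.3 -0.5 -0.6] w 52.7 j6 -60 t 39.1
time_s: 39.8
tcp_pos: [0.549, -0.4105, 0.0281]
eef_rot: [-32.5, 89.4, -23.2]
contact_force: [-0.6, 1.1, 4.4]
gripper_width: 0.0137
 turn [0.005 0.009 0.005] shift cm [ 0.71 -0.07 -0.64] tcp [ 0.549  -0.4105  0.0281] F [-0.6  1.1  4.4] w 13.7 j6 -60 t 39.8
```

```bash
python3 -m creep '[[0,0,0,-2,0,0,0],[0,0,0,-4,0,0,0],[0,0,0,-4,0,0,0],[0,0,0,-5,0,0,0],[0,0,0,-4,0,0,0],[0,0,0,0,0,0,0]]'; python3 -c "
from h import *
goto([.6124,-.0893,.16],92.1)
s=r.get_state(); print(s['contact_force'],s['moment'])
ci,p,d=cam('scene'); P=pts(ci,d); m=(np.hypot(P[:,0]-.543,P[:,1]+.411)<.14)&(P[:,2]>.15)&(P[:,2]<.215); Q=P[m]; c=np.median(Q,0); print(len(Q),c, np.linalg.lstsq(np.c_[Q[:,:2]-c[:2],np.ones(len(Q))],Q[:,2],rcond=None)[0]); cv2.imwrite('pics/lift.png',p[100:400,60:360])"
```

```text
time_s: 40.4
tcp_pos: [0.5495, -0.4113, 0.2245]
eef_rot: [-36.3, 88.9, -27.0]
contact_force: [0.8, -0.2, -3.3]
gripper_width: 0.0137
 turn [0.126 0.017 0.011] shift cm [ 6.45 31.95  7.46] tcp [ 0.5495 -0.4113  0.2245] F [ 0.8 -0.2 -3.3] w 13.7 j6 -60 t 40.4
[ 0.79317747 -0.18682318 -3.34136766] [-0.07316779 -0.15855555 -0.01010285]
4065 [ 0.56269183 -0.39696083  0.21076326] [ 0.00638267 -0.00676645  0.21069871]
```

View pics/lift.png

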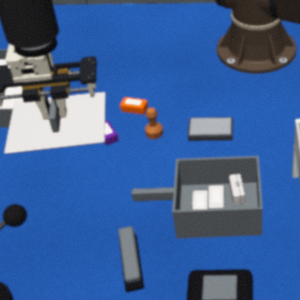

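The cover is lifted and level. I carry it over the tub.

```bash
python3 -m creep '[[0.063,0,0,0,0,0,0],[0.063,0,0,0,0,0,0],[0,0,0,0,4,1,0],[0,0,0,0,5,1.2,0],[0,0,0,0,5,1.2,0],[0,0,0,0,5,1.2,0],[0,0,0,0,5,1.2,0],[0,0,0,0,5,1.2,0]]'; python3 -m creep '[[0,0,0,0,2.5,0.6,0],[0,0,0,0,0,0,0],[0,0,0,0,0,0,0]]'; cat > c.py <<'E'
from h import *
goto([.6124,-.0893,.115],92.1)
for n in ['scene','side']:
    ci,p,d=cam(n); P=np.full((480,640,3),np.nan); P[d>0]=pts(ci,d); z=P[...,2]; w=white(p)
    s=r.get_state(); zt=s["tcp_pos"][2]-.0281+.013
    m=w&(abs(z-zt)<.008)&(abs(P[...,0]-.606)<.14)&(abs(P[...,1]+.09)<.16)
    k,l,st,_=cv2.connectedComponentsWithStats(m.astype(np.uint8)); i=1+np.argmax(st[1:,4]); Q=P[l==i]
    c=Q.mean(0); print(n,len(Q),cv2.minAreaRect(Q[:,:2].astype(np.float32)*1000),"z",np.median(Q[:,2]).round(4),"slope",np.linalg.lstsq(np.c_[Q[:,:2]-c[:2],np.ones(len(Q))],Q[:,2],rcond=None)[0].round(4))
E
python3 c.py
```

```text
time_s: 41.25
tcp_pos: [0.6041, -0.1221, 0.2145]
eef_rot: [-35.9, 89.7, -33.9]
contact_force: [1.1, -0.1, -4.0]
gripper_width: 0.0139
time_s: 41.55
tcp_pos: [0.6094, -0.0982, 0.2147]
eef_rot: [-38.0, 89.6, -35.8]
contact_force: [0.3, -0.9, -4.4]
gripper_width: 0.0135
 turn [0.001 0.005 0.004] shift cm [9.97 0.87 0.33] tcp [ 0.6094 -0.0982  0.2147] F [ 0.3 -0.9 -4.4] w 13.5 j6 -97 t 41.55
scene 4254 ((608.6187133789062, -97.06788635253906), (154.47567749023438, 187.72373962402344), 1.6530643701553345) z 0.2011 slope [-0.0045 -0.      0.2011]
side 2516 ((603.2390747070312, -99.66410827636719), (159.28509521484375, 192.1746368408203), 1.7080157995224) z 0.1996 slope [-0.0016 -0.0018  0.1996]
```

```bash
python3 -m creep '[[0,0,0,2,0.9,0.2,0],[0,0,0,4,0,0,0],[0,0,0,2.5,0,0,0],[0,0,0,0,0,0,0],[0,0,0,0,0,0,0]]'; python3 c.py; python3 -c "
from h import *
ci,p,d=cam('scene'); P=pts(ci,d); g=P[:,:2]-[.606,-.089]; a=g@U[:2]; v=g@V[:2]; z=P[:,2]
m=(abs(v)<.05)&(a>.068)&(a<.09)&(z>.02)&(z<.08); print('tub +x wall a',np.median(a[m]).round(4),m.sum())
m=(abs(v)<.05)&(a>.06)&(a<.1)&(z>.1)&(z<.13); print('cover +x edge a',np.percentile(a[m],97).round(4),m.sum())"
```

```text
time_s: 42.15
tcp_pos: [0.6129, -0.0915, 0.1321]
eef_rot: [-31.2, 89.5, -29.2]
contact_force: [0.7, 0.3, -1.8]
gripper_width: 0.0136
 turn [-0.002  0.008  0.005] shift cm [ 1.71  0.22 -0.04] tcp [ 0.6129 -0.0915  0.1321] F [ 0.7  0.3 -1.8] w 13.6 j6 -98 t 42.15
scene 3888 ((617.4356689453125, -90.23133850097656), (143.5311279296875, 187.6750030517578), 2.2836573123931885) z 0.1185 slope [-0.0003 -0.0016  0.1185]
side 2450 ((607.6224365234375, -91.81783294677734), (159.19375610351562, 192.55838012695312), 1.1816771030426025) z 0.1177 slope [ 0.0015 -0.0016  0.1176]
tub +x wall a 0.0748 920
cover +x edge a 0.0819 471
```

```bash
python3 -m creep '[[0,0,0,1,0.2,-0.1,0],[0,0,0,0.8,0,0,0],[0,0,0,0.5,0,0,0],[0,0,0,0.2,0,0,0],[0,0,0,0,0,0,0]]'; python3 c.py
```

```text
time_s: 42.8
tcp_pos: [0.6118, -0.0884, 0.1064]
eef_rot: [-28.5, 89.5, -26.4]
contact_force: [0.2, 0.2, -3.5]
gripper_width: 0.0135
 turn [-0.001  0.008  0.004] shift cm [-0.86 -0.09  0.06] tcp [ 0.6118 -0.0884  0.1064] F [ 0.2  0.2 -3.5] w 13.5 j6 -98 t 42.8
scene 3759 ((618.0233154296875, -86.71251678466797), (139.70767211914062, 187.81317138671875), 1.5447179079055786) z 0.0928 slope [-0.0005 -0.0005  0.0928]
side 2386 ((605.4301147460938, -89.5535888671875), (158.5620574951172, 193.38600158691406), 1.4543004035949707) z 0.0913 slope [ 0.0009 -0.0008  0.0913]
```

```bash
python3 -m creep '[[0,0,0,0.15,0,0,0],[0,0,0,0,0,0,0],[0,0,0,0,0,0,0],[0,0,0,0,0,0,40],[0,0,0,0,0,0,40],[0,0,0,0,0,0,40]]'; python3 -m creep '[[0,0,0,-3,0,0,45],[0,0,0,-4,0,0,50],[0,0,0,-5,0,0,60],[0,0,0,-5,0,0,60],[0,0,0,-5,-4,-2,60],[0,0,0,0,-5,-3,60],[0,0,0,0,-5,-3,60],[0,0,0,0,-5,0,60]]'; sed -i 's/zt=.*/zt=.09/; s/s\["tcp_pos"\]//' c.py; python3 c.py; python3 -c "
from h import *
port=0
o=[]
for n,b in (('side',(140,380,100,480)),('scene',(140,380,60,500))):
    ci,p,d=cam(n); o.append(cv2.resize(p[b[0]:b[1],b[2]:b[3]],(600,300)))
cv2.imwrite('pics/fin.png',np.vstack(o)); scan()"
```

```text
time_s: 43.5
tcp_pos: [0.6125, -0.0885, 0.1059]
eef_rot: [-23.0, 89.4, -21.0]
contact_force: [-0.1, -0.5, -0.0]
gripper_width: 0.0316
time_s: 44.3
tcp_pos: [0.5477, -0.2563, 0.3151]
eef_rot: [-19.8, 89.3, -17.7]
contact_force: [2.7, 0.5, 0.5]
gripper_width: 0.0526
 turn [0.    0.012 0.004] shift cm [20.01 16.45  7.08] tcp [ 0.5477 -0.2563  0.3151] F [2.7 0.5 0.5] w 52.6 j6 -81 t 44.3
scene 4763 ((605.9791870117188, -87.58010864257812), (163.07730102539062, 187.41073608398438), 1.9740418195724487) z 0.0915 slope [-0.0001  0.0004  0.0916]
side 2731 ((605.84765625, -89.28927612304688), (161.025146484375, 192.12924194335938), 1.5033135414123535) z 0.0897 slope [-0.0001  0.002   0.0897]
scene barrel [31, 26, 30, 74, 95, 102, 101, 106, 112, 138, 34, 0, 0, 0, 0, 0, 0, 0, 0, 0, 0, 0, 0, 0, 0, 0, 139, 42, 15, 19, 20, 19, 15, 1, 0, 0]
side case? xy 383 -121 size 99 7 jaw 180.0 top 0.02
side barrel [34, 40, 45, 13, 0, 0, 0, 0, 7, 160, 2, 0, 0, 0, 0, 0, 0, 0, 0, 0, 0, 0, 0, 0, 0, 0, 105, 152, 141, 142, 145, 138, 143, 100, 72, 68]
```

View pics/fin.png

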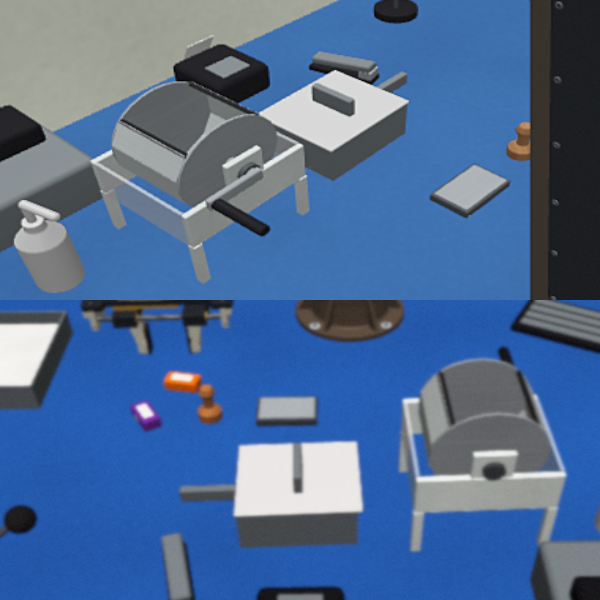

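The cover is seated level, with its plate at 90 mm centred on the tub. The port is up and the tub is clear of the stand.

```bash
python3 -c "
from h import *
print(r.close_job())"
```

```text
the job is handed in; nothing more can be done
None
```

The job is done and handed in, at about 44 s of the 210 s allowed.

I found three white carriers on the desk and put all of them into the drum with the port up. I then turned the drum right over, and later pictures showed the drum empty and all three in the tub. I turned the drum back, drew the tub out by its handle and set the cover on it.

Last checks:
- **Port:** about 1° from straight up.
- **Tub:** flat on the desk, with its near wall about 75 mm clear of the stand.
- **Cover:** plate top at about 90 mm as it should be when seated, level to about 0.1°, and centred on the tub to within about 2 mm.
- **Other things:** no carriers are left on the desk. The bystanders and the orange and purple look-alikes looked undisturbed.

**Disagreement:** after the first turn back the pictures showed the port about 6° off, because the crank had slipped in the gripper. I regripped it and corrected the angle before touching the tub. The port was probably about 2.5° off vertical while I loaded the carriers, and a few degrees short of straight down when emptied.

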